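Stack the caddy on the drawer's swivel tote

TASK

Swivel the cream tote that sits in the mint drawer, by pushing it round, until its scooped end squarely faces the drawer's knobbed front. Then lift the loose caddy by its bridge handle and set it on top the opposite way round, scooped end to the back of the drawer, so that its ribs stand on the tote's rim (stacked) instead of dropping into the rim's slots (nested); lower it all the way before letting go. Leave the pour spout lying in the tote and do not disturb the other things in and around the drawer.

Things in the scene. Friction and masses are not known exactly. Their poses are not given: they have to be found in the camera images.
- drawer: Fixed mint-green steel drawer lying open on the counter, 280 mm deep (x), 380 mm wide (y), walls 48 mm high, front panel 58 mm high with a round dark knob. Origin: centre of its underside. Its -x axis points out of the knobbed front. The swivel tote stands in its -y half; loose gadgets, none over 35 mm high, lie in its +y half.
- lower: Swivel tote: cream plastic open box, 148 mm long (x), 106 wide (y), 75 high, walls 5, floor 4, on a pivot in the drawer at drawer x 0, y -85 mm. Origin: on the pivot axis, centre of its underside, 16 mm above the counter (rim at 91). It only turns about z, both ways through any angle, against 0.12 N m of friction, and stays where left. Its own -x end is scooped, the +x end is full height.
- lower_low_end (a point): Middle of the edge of the swivel tote's scooped end: 71.5 mm along the tote's -x from its pivot, 32 mm above its underside. The scoop is a 66 mm wide U cut-out. Each long side (y = +-53 mm) has two slots open at the rim, 28 mm wide, 42 deep, at x = -45 and +15 mm; from x = +29 to +74 mm it is unbroken, good to push on from outside. Axes as the tote's.
- upper_grip (a point): Middle of the bridge handle of the loose caddy, a cream plastic open box 126 mm long (x), 84 wide (y), 55 high, about 0.22 kg, upright on the counter. The point is above the box's middle, 84 mm over its underside. The bar runs along y, 84 mm long, 16 wide (x), 14 high, with 22 mm free below it down to the rim. Properly stacked, this point is 151 mm above the swivel tote's underside.
- upper_low_end (a point): Middle of the edge of the caddy's scooped end: 61 mm along the caddy's -x from its centre, 25 mm above its underside (cut-out 52 mm wide). Axes as the caddy's.
- upper_base (a point): Centre of the caddy's underside, axes as the caddy's. Four ribs, 18 mm wide, stand 16 mm out from its long sides at x = -45 and +15 mm, feet 8 mm above the underside. Turned opposite to the swivel tote, the bottom enters its mouth with 6 mm play all round and the rib feet land on its rim; turned the same way the ribs drop into the slots and it sinks some 40 mm deeper.
- upper: The same loose caddy; origin at the centre of its underside.
- spout_mid (a point): Middle of a cork-topped glass pour spout, 78 mm long and 24 mm thick, lying on the floor of the swivel tote. Leave it in there.
- can_opener: Chrome crank can opener, 165 mm long, in the drawer. Bystander.
- corkscrew: Nickel corkscrew, 130 mm long, in the drawer. Bystander.
- bottle_opener: Cast aluminium bottle opener, 130 mm long, in the drawer. Bystander.
- jar_key: Cream plastic jar key, 160 mm long, on the counter. Bystander.
- mug: White mug, 90 mm high, on the counter. Bystander.
- jar: Glass jar with a steel lid, 110 mm high, on the counter. Bystander.

How it is judged:
By the outcome, as a careful person would: the job done as asked, in the order asked, and still so for the second after the job is handed in, with the robot touching nothing.
It also fails if it takes over 67 s, if anything falls off the work surface, if the arm or the gripper's body presses on something with over 40 N, if the wrist force passes 120 N, or if a joint passes its speed limit or range.

ROBOT

A 7-joint arm with a two-finger parallel gripper is mounted at the origin on the work surface. World frame = base frame: x ahead of the robot, y to its left, z up, the work surface at z = 0. Lengths are in m, angles in degrees, forces in N, time in s.
With the tool pointing down it reaches from about 0.425 to 0.875 m from the base axis. Payload 8.4 kg.
Tool frame: the origin (TCP) lies on the centre line of the jaws, within the pads' length; the fingertips stand tip_reach ahead of it and the grasp point (between the pads) lies 11 mm behind it (tip_reach is the distance from the TCP to the fingertips, in m); x points along the fingers, y is the direction in which the jaws open and shut, and the axes are right-handed (so a half turn about x gives the same grasp; the last joint's range is limited). The gripper opens to 85 mm and grips with 20 to 120 N. Pads are 22 mm wide; open, the fingers measure 114 mm over their backs; the gripper's body (76 mm by 85 mm) begins 54 mm behind the grasp point. The pads swing forward as they close: fully open they stand 13 mm farther back than shut.
Start: joints at [70.405, 19.091, 2.286, 83.961, -0.768, 76.965, -3.352], TCP at [0.156, -0.631, 0.239] pointing down, gripper open.
Joint ranges: [-147.57, 147.57], [-21.85, 119.76], [-74.77, 79.35], [14.55, 137.4], [-85.83, 265.84], [4.83, 119.75], [-152.11, 152.11]. Speed limits (degrees/s): [127.2, 127.2, 159.86, 159.86, 180, 180, 180].

INTERFACE

Orientations are given as [roll, pitch, yaw] about the fixed x, y, z axes, in that order (R = Rz(yaw) Ry(pitch) Rx(roll)).
In Python, from workcell import get_obs, get_image, job_done, tip_reach gives the robot as it stands.
- The arm moves only by the tool apply_moves, never from a script. Its argument "motion" is a list of rows, each an object of numbers: "x", "y", "z": the shift along the tool's x, y, z in cm; "wx", "wy", "wz": the turn, a rotation vector about the tool's x, y, z in rad. A call has 1 to 8 rows; each row is the pose to reach, as a shift and turn from the pose measured when the call began, along the tool's axes at that moment; what a row does not reach only later rows make up. A row lasts 1/12 s, in which the tool goes at most 41.7 mm and 7.16 degrees, less where a joint would pass 70% of its speed; a pose out of reach is approached as far as the arm can. A call with a gripper value outside its range is refused whole. "grip" is the finger opening in cm, from 0 to 8.54, set as the call begins (left out, the last holds). The fingers move at their own pace and stop on an object; "newtons" is the grip in N (left out, the last holds). Time passes only in rows, so rows that repeat a pose let the fingers close. It gives the time, the measured TCP pose, the force and the opening at its end, in the units of the state.
- get_obs(): the state, without advancing time (a new reading comes with each control period).
- get_image(name): name is "scene" or "top" or "wrist"; returns a dict with "img" (384x512x3 uint8, red, green, blue), "K" (3x3 intrinsics, pixels), "k1" (the pictures are not rectified: a ray, as slopes to the right and down, at radius r is drawn at 1 + k1 r^2 times it, then the intrinsics apply), "R" (3x3) and "t" (3): a world point X has camera coordinates R X + t. Camera axes: x right, y down, z forward; pixel columns grow to the right and rows downward; lengths in m; the calibration is good to about 2 mm. A picture is of the moment at which its call begins. There is no depth.
- job_done(): hands the job in, once; it reports no verdict.
The state is a dict: "clock": time; "q": joint angles; "qd": joint speeds; "joint_efforts": joint torques, N m; "eef_pos": TCP position; "orientation": TCP orientation; "force": force on the tool from outside, world axes, zero at the start; "wrist_torque": the same for the moment, N m; "gripper_width": opening from 0.0 (shut) to 1.0 (fully open).
Only numpy, scipy, OpenCV 4.12 (cv2) and the standard library are available. Lean on these libraries where they do the work, as an engineer would, in place of code of your own. Each camera call takes 0.05 s, during which the arm holds its last target.

## Working session

There is one attempt and no reset: what is moved stays moved. The work goes in short steps, Python scripts to look and compute and a tool call to move; the robot and the scene stay as the last step left them, time stands still between calls to the robot, and variables do not carry over. Pictures are saved under pics/ and viewed, and the job is handed in when it is done.

Besides the shell and the picture viewer there is one more tool, called after ">>>" as a command line: name --argument value ..., lists and objects as JSON in quotes. apply_moves: Moves the arm, as the interface text tells. Its arguments: {"type":"object","properties":{"motion":{"type":"array"},"grip":{"type":"number"},"newtons":{"type":"number"}},"required":["motion"]}

```bash
mkdir -p pics; ls
python3 - <<'E'
from workcell import get_obs,get_image,tip_reach
import cv2
print(get_obs(),tip_reach)
for n in ["scene","top","wrist"]:
    d=get_image(n);cv2.imwrite(f"pics/{n}0.png",d["img"][:,:,::-1]);print(n,d["K"],d["k1"],d["R"],d["t"])
E
```

```text
pics
{'clock': 0.0, 'q': array([70.40399589, 19.1305749 ,  2.28468479, 84.01010156, -0.7668885 ,
       76.96532199, -3.35173381]), 'qd': array([ 0.00647963,  0.00146089,  0.02922521,  0.04502399, -0.03310554,
       -0.03359776, -0.0619313 ]), 'joint_efforts': array([-1.93254753e-03, -6.58561492e+01,  1.36461798e+00, -4.05576432e+01,
        1.67694135e-02,  1.25880382e-02,  5.23210275e-07]), 'eef_pos': array([ 0.15614662, -0.63051931,  0.23844281]), 'orientation': array([-85.56755104,  89.90922875, 108.34392615]), 'force': array([ 0.84715487, -0.05023578, -0.0202217 ]), 'wrist_torque': array([ 0.01690339, -0.01843767, -0.05061494]), 'gripper_width': 1.0073213985446083} 0.008
scene [[444.78620501   0.         252.21586278]
 [  0.         444.78620501 198.62800253]
 [  0.           0.           1.        ]] -0.030482715754889974 [[ 0.10632518  0.99431417 -0.00585643]
 [ 0.72674067 -0.08172981 -0.68203243]
 [-0.67863315  0.06826112 -0.73129848]] [-0.06585213 -0.37232057  1.96763106]
top [[460.66934274   0.         249.11905435]
 [  0.         460.66934274 195.8868134 ]
 [  0.           0.           1.        ]] -0.10970651980475488 [[-0.02618117 -0.99964633  0.00466477]
 [-0.98265724  0.02487875 -0.18375473]
 [ 0.18357369 -0.00939478 -0.98296106]] [0.01921741 0.5870366  1.32175212]
wrist [[315.81772444   0.         256.04293907]
 [  0.         315.81772444 189.56148624]
 [  0.           0.           1.        ]] 0.025986454282593455 [[ 0.240719   -0.97059293 -0.00192976]
 [-0.93008943 -0.2312411   0.28541411]
 [-0.27746716 -0.06690975 -0.95840235]] [-0.64992389 -0.03707223  0.37928938]
```

View pics/scene0.png

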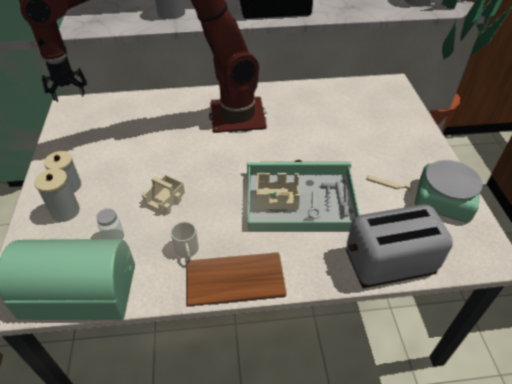

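View pics/top0.png

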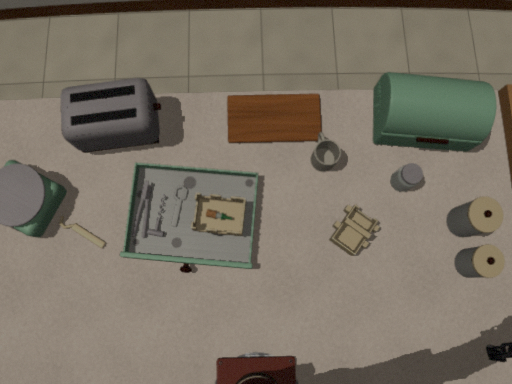

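View pics/wrist0.png

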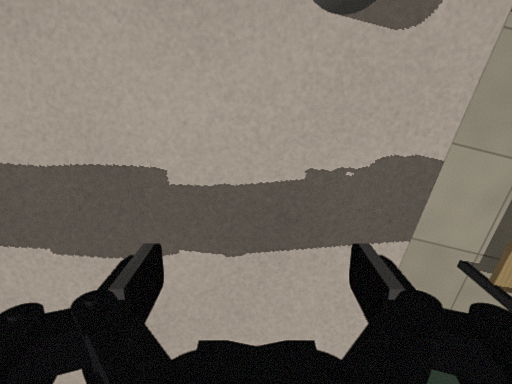

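Top view: drawer spans (123-258, 165-268) with its knob at (186,267), facing the robot. The tote is at about (220,216), lying sideways. The caddy is near (355,230), turned roughly 40° from the axes. I'll zoom in next.

```bash
cat > h.py <<'E'
import numpy as np,cv2
from workcell import get_obs,get_image
def ray(d,uv):
    uv=np.array(uv,float).reshape(-1,2);K=d["K"]
    p=(uv-[K[0,2],K[1,2]])/[K[0,0],K[1,1]];q=p.copy()
    for _ in range(20): q=p/(1+d["k1"]*(q**2).sum(1,keepdims=True))
    v=np.c_[q,np.ones(len(q))]@d["R"]; return -d["R"].T@d["t"],v
def plane(d,uv,z):
    o,v=ray(d,uv); return o+v*((z-o[2])/v[:,2])[:,None]
def proj(d,X):
    c=np.atleast_2d(X)@d["R"].T+d["t"];q=c[:,:2]/c[:,2:];q=q*(1+d["k1"]*(q**2).sum(1,keepdims=True))
    return q*[d["K"][0,0],d["K"][1,1]]+[d["K"][0,2],d["K"][1,2]]
def crop(d,x0,y0,w,h,s,f):
    cv2.imwrite(f,cv2.resize(d["img"][y0:y0+h,x0:x0+w,::-1],None,fx=s,fy=s,interpolation=cv2.INTER_CUBIC))
E
python3 - <<'E'
from h import *
t=get_image("top")
a=cv2.resize(t["img"][155:280,115:265,::-1],None,fx=4,fy=4,interpolation=cv2.INTER_CUBIC)
cv2.imwrite("pics/z1.png",a)
crop(t,315,190,80,75,7,"pics/z2.png")
s=get_image("scene")
crop(s,235,150,130,90,6,"pics/z3.png")
crop(s,130,165,70,55,8,"pics/z4.png")
E
```

```text
(no output)
```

View pics/z1.png

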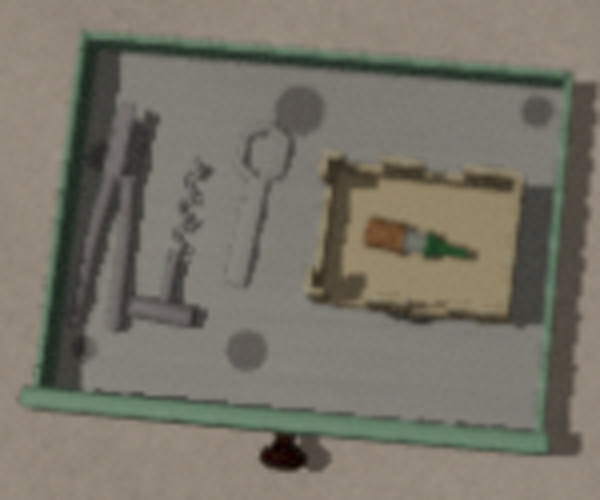

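View pics/z2.png

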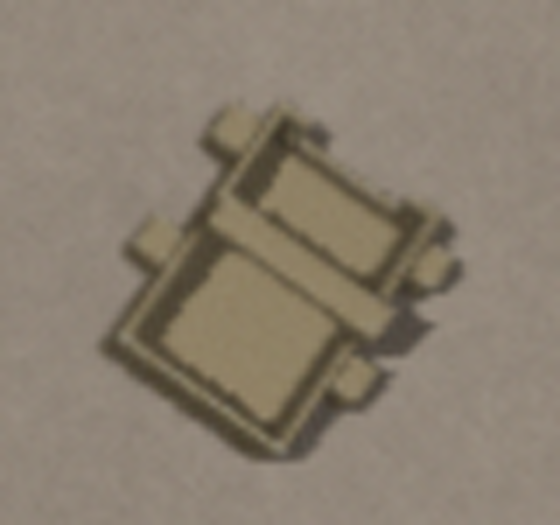

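View pics/z3.png

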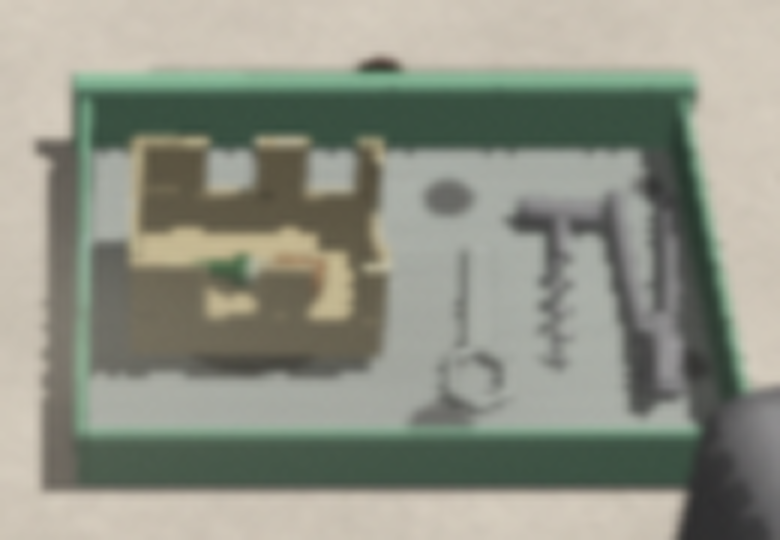

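View pics/z4.png

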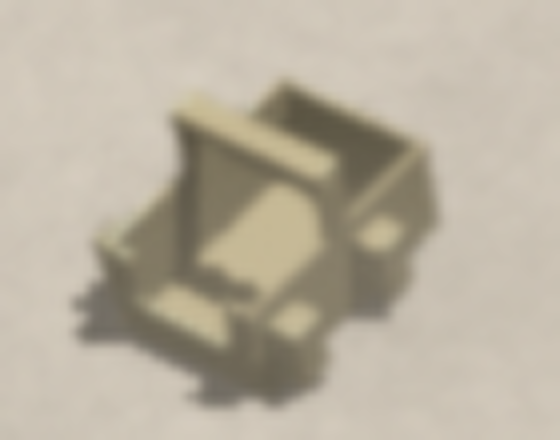

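Run:
```python
from h import *
t=get_image("top")
def pc(u,v,x0,y0,s): return [x0+(u+.5)/s-.5,y0+(v+.5)/s-.5]
A=[pc(*p,115,155,4) for p in [(82,33),(573,72),(548,452),(20,405)]]
B=plane(t,A,.048); B[2:]=plane(t,A[2:],.058)
print("drawer",B.round(4))
f=lambda a,b:np.degrees(np.arctan2((b-a)[1],(b-a)[0]))
print("yaw back",f(B[1],B[0])-90,"front",f(B[2],B[3])-90,"right",f(B[2],B[1]),"left",f(B[3],B[0]))
T=[pc(*p,115,155,4) for p in [(326,152),(523,178),(509,320),(306,296)]]
P=plane(t,T,.091);print("tote",P.round(4),P.mean(0)); print(f(P[0],P[1]),f(P[3],P[2]),f(P[3],P[0])-90,f(P[2],P[1])-90)
C=[pc(*p,315,190,7) for p in [(283,103),(440,215),(285,448),(112,333)]]
Q=plane(t,C,.055);print("caddy rim",Q.round(4),Q.mean(0));print(f(Q[3],Q[0]),f(Q[2],Q[1]),f(Q[2],Q[3])-90)
H=[pc(*p,315,190,7) for p in [(213,213),(237,193),(395,305),(374,335)]]
h=plane(t,H,.091);print("handle",h.round(4),h.mean(0),f(h[2],h[1]),f(h[3],h[0]))
```

```text
drawer [[ 0.7001  0.3502  0.048 ]
 [ 0.6596 -0.0244  0.048 ]
 [ 0.3747  0.0024  0.058 ]
 [ 0.4172  0.3888  0.058 ]]
yaw back -6.181864856228614 front -6.274132327670074 right -5.371047689457277 left -7.771441400004297
tote [[0.5941 0.1585 0.091 ]
 [0.5712 0.0156 0.091 ]
 [0.4682 0.0281 0.091 ]
 [0.4891 0.1735 0.091 ]] [0.53063584 0.09392877 0.091     ]
-99.0827241287914 -98.15855564868491 -98.1354901132661 -96.96178751544814
caddy rim [[ 0.5536 -0.3124  0.055 ]
 [ 0.5034 -0.3771  0.055 ]
 [ 0.4067 -0.3037  0.055 ]
 [ 0.4573 -0.233   0.055 ]] [ 0.48024111 -0.30654699  0.055     ]
-39.50638754331058 -37.19567426681872 -35.59888624977077
handle [[ 0.5025 -0.2712  0.091 ]
 [ 0.5105 -0.2818  0.091 ]
 [ 0.462  -0.3449  0.091 ]
 [ 0.4499 -0.3353  0.091 ]] [ 0.48123574 -0.30830406  0.091     ] 52.474191353340004 50.62262927378186
```

```bash
cat >> h.py <<'E'
from scipy.spatial.transform import Rotation as Ro
def Rt(o=None):
    o=o or get_obs(); return Ro.from_euler("xyz",o["orientation"],degrees=True).as_matrix()
def goto(p,psi=None,o=None):
    o=o or get_obs();R=Rt(o); cur=np.degrees(np.arctan2(R[1,1],R[0,1]))
    if psi is None: psi=cur
    a=np.radians(psi);y=np.array([np.cos(a),np.sin(a),0]);x=np.array([0,0,-1.]);G=np.c_[x,y,np.cross(x,y)]
    d=R.T@(np.array(p)-o["eef_pos"])*100; w=Ro.from_matrix(R.T@G).as_rotvec()
    print("clock",round(o["clock"],2),"pos",o["eef_pos"].round(4),"psi",cur.round(1),"q",o["q"].round(0),"F",o["force"].round(1))
    print("row xyz",d.round(2),"w",w.round(3),"rows",np.ceil(np.linalg.norm(d)/4.17),np.ceil(np.degrees(np.linalg.norm(w))/7.16))
E
python3 - <<'E'
from h import *
goto([.44,-.25,.24]); goto([.44,-.25,.24],-38);goto([.44,-.25,.24],142)
E
```

```text
clock 0.3 pos [ 0.1562 -0.6308  0.239 ] psi -76.1 q [70. 19.  2. 84. -1. 77. -3.] F [ 0.1 -0.6  0.3]
row xyz [ -0.08 -30.14 -36.7 ] w [0.    0.    0.001] rows 12.0 1.0
clock 0.3 pos [ 0.1562 -0.6308  0.239 ] psi -76.1 q [70. 19.  2. 84. -1. 77. -3.] F [ 0.1 -0.6  0.3]
row xyz [ -0.08 -30.14 -36.7 ] w [-0.665 -0.     0.001] rows 12.0 6.0
clock 0.3 pos [ 0.1562 -0.6308  0.239 ] psi -76.1 q [70. 19.  2. 84. -1. 77. -3.] F [ 0.1 -0.6  0.3]
row xyz [ -0.08 -30.14 -36.7 ] w [2.477e+00 1.000e-03 0.000e+00] rows 12.0 20.0
```

>>> apply_moves --motion '[{"y":-30,"z":-36.7,"wx":-0.66},{"y":-30,"z":-36.7,"wx":-0.66},{"y":-30,"z":-36.7,"wx":-0.66},{"y":-30,"z":-36.7,"wx":-0.66},{"y":-30,"z":-36.7,"wx":-0.66},{"y":-30,"z":-36.7,"wx":-0.66},{"y":-30,"z":-36.7,"wx":-0.66},{"y":-30,"z":-36.7,"wx":-0.66}]'

```text
schema error: expected keys x, y, z, wx, wy, wz
```

>>> apply_moves --motion '[{"x":0,"y":-30,"z":-36.7,"wx":-0.66,"wy":0,"wz":0},{"x":0,"y":-30,"z":-36.7,"wx":-0.66,"wy":0,"wz":0},{"x":0,"y":-30,"z":-36.7,"wx":-0.66,"wy":0,"wz":0},{"x":0,"y":-30,"z":-36.7,"wx":-0.66,"wy":0,"wz":0},{"x":0,"y":-30,"z":-36.7,"wx":-0.66,"wy":0,"wz":0},{"x":0,"y":-30,"z":-36.7,"wx":-0.66,"wy":0,"wz":0},{"x":0,"y":-30,"z":-36.7,"wx":-0.66,"wy":0,"wz":0},{"x":0,"y":-30,"z":-36.7,"wx":-0.66,"wy":0,"wz":0}]' --grip 0

```text
clock: 0.97
eef_pos: [0.3567, -0.3623, 0.2394]
orientation: [66.7, 90.0, -61.6]
force: [1.6, -1.0, -0.4]
gripper_width: 0.004
```

Run:
```python
from h import *
goto([.44,-.25,.24],-38);goto([.44,-.1,.24],-8)
d=get_image("wrist");cv2.imwrite("pics/w1.png",d["img"][:,:,::-1])
```

```text
clock 0.97 pos [ 0.3567 -0.3623  0.2394] psi -38.3 q [ 55.   3. -15. 103.   1.  74.   1.] F [ 1.6 -1.  -0.4]
row xyz [ -0.06  -0.42 -13.97] w [-0.005  0.    -0.   ] rows 4.0 1.0
clock 0.97 pos [ 0.3567 -0.3623  0.2394] psi -38.3 q [ 55.   3. -15. 103.   1.  74.   1.] F [ 1.6 -1.  -0.4]
row xyz [ -0.06  -9.71 -25.75] w [-0.528  0.    -0.   ] rows 7.0 5.0
```

View pics/w1.png

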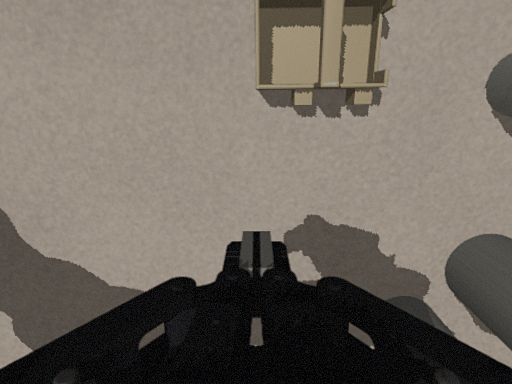

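The wrist picture shows the caddy at the top, (257-395, 0-105). The bridge bar is vertical at columns 320-342 and the scooped end is on the right. Next I move to the push start.

>>> apply_moves --motion '[{"x":0,"y":-9.7,"z":-25.7,"wx":-0.53,"wy":0,"wz":0},{"x":0,"y":-9.7,"z":-25.7,"wx":-0.53,"wy":0,"wz":0},{"x":0,"y":-9.7,"z":-25.7,"wx":-0.53,"wy":0,"wz":0},{"x":0,"y":-9.7,"z":-25.7,"wx":-0.53,"wy":0,"wz":0},{"x":0,"y":-9.7,"z":-25.7,"wx":-0.53,"wy":0,"wz":0},{"x":0,"y":-9.7,"z":-25.7,"wx":-0.53,"wy":0,"wz":0},{"x":0,"y":-9.7,"z":-25.7,"wx":-0.53,"wy":0,"wz":0},{"x":0,"y":-9.7,"z":-25.7,"wx":-0.53,"wy":0,"wz":0}]'

```text
clock: 1.68
eef_pos: [0.4454, -0.0849, 0.2414]
orientation: [137.4, 89.7, 40.6]
force: [-1.3, 0.2, 0.1]
gripper_width: -0.002
```

Run:
```python
from h import *
goto([.43,.053,.15],-8)
d=get_image("wrist");cv2.imwrite("pics/w2.png",d["img"][:,:,::-1])
```

```text
clock 1.68 pos [ 0.4454 -0.0849  0.2414] psi -6.8 q [ 39.  -3. -32. 108.  -2.  74.   1.] F [-1.3  0.2  0.1]
row xyz [  9.18  -3.21 -13.46] w [ 0.02  -0.004 -0.004] rows 4.0 1.0
```

View pics/w2.png

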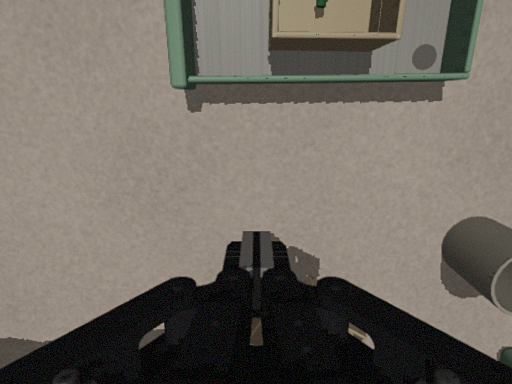

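The wrist view shows the drawer with the tote's full-height end edge at (272-402, 36).

>>> apply_moves --motion '[{"x":9.2,"y":-3.2,"z":-13.5,"wx":0.02,"wy":0,"wz":0},{"x":9.2,"y":-3.2,"z":-13.5,"wx":0.02,"wy":0,"wz":0},{"x":9.2,"y":-3.2,"z":-13.5,"wx":0.02,"wy":0,"wz":0},{"x":9.2,"y":-3.2,"z":-13.5,"wx":0.02,"wy":0,"wz":0},{"x":9.2,"y":-3.2,"z":-13.5,"wx":0.02,"wy":0,"wz":0},{"x":9.2,"y":-3.2,"z":-13.5,"wx":0.02,"wy":0,"wz":0},{"x":9.2,"y":-3.2,"z":-13.5,"wx":0.02,"wy":0,"wz":0}]'

```text
clock: 2.32
eef_pos: [0.4297, 0.0486, 0.1496]
orientation: [132.6, 89.8, 34.4]
force: [0.2, -0.7, 0.2]
gripper_width: -0.002
```

Run:
```python
from h import *
goto([.433,.053,.076],-8)
d=get_image("wrist");cv2.imwrite("pics/w3.png",d["img"][:,:,::-1])
t=get_image("top");crop(t,115,155,150,125,4,"pics/t3.png")
```

```text
clock 2.32 pos [0.4297 0.0486 0.1496] psi -8.2 q [ 31.  -1. -42. 118.  -1.  63. -19.] F [ 0.2 -0.7  0.2]
row xyz [ 7.36  0.24 -0.46] w [-0.003 -0.003 -0.003] rows 2.0 1.0
```

View pics/w3.png

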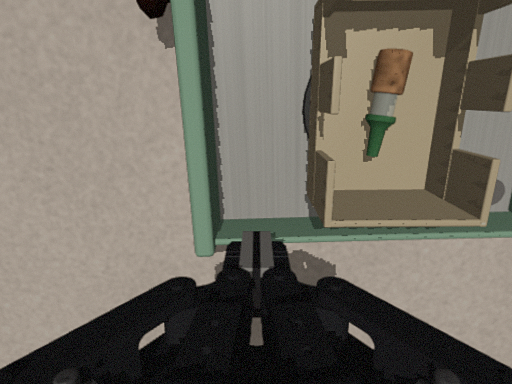

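View pics/t3.png

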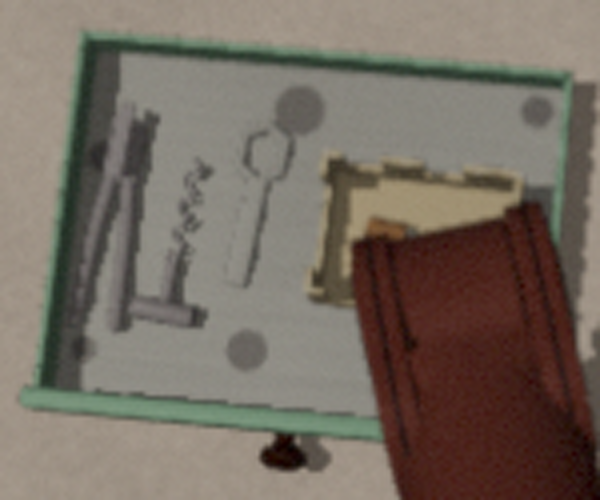

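Wrist view: the tote's full-end outer rim corners are near (327,226) and (487,223), the slots are visible along both sides, and the spout lies in the tote. The drawer's front/side corner is near (204,255).

Run:
```python
from h import *
d=get_image("wrist")
P=plane(d,[(326,226),(488,223),(315,151),(493,155)],.091)
print(P.round(4)); a=P[0]-P[1]; print(np.linalg.norm(a),np.degrees(np.arctan2(a[1],a[0])))
b=P[0]-P[2];print(np.degrees(np.arctan2(b[1],b[0])), np.linalg.norm(b))
m=(P[0]+P[1])/2; e=np.array([np.cos(np.radians(-98)),np.sin(np.radians(-98))]);print("pivot",m[:2]-.074*e)
F=plane(d,[(172,2),(194,245),(214,244),(512,236)],.058)
F2=plane(d,[(214,241),(512,236)],.048)
f=F[0]-F[1];g=F2[0]-F2[1];print("front yaw",np.degrees(np.arctan2(f[1],f[0]))-90,"side",np.degrees(np.arctan2(g[1],g[0]))-180,F.round(3),F2.round(3))
```

```text
[[0.4753 0.0309 0.091 ]
 [0.5796 0.018  0.091 ]
 [0.4726 0.0817 0.091 ]
 [0.5799 0.0633 0.091 ]]
0.10516400987073278 172.94931181853505
-87.04292287170641 0.05088680015294991
pivot [0.53774452 0.09772618]
front yaw -6.8423609983594815 side -7.167462214476217 [[ 0.397  0.182  0.058]
 [ 0.377  0.015  0.058]
 [ 0.393  0.013  0.058]
 [ 0.622 -0.013  0.058]] [[ 0.391  0.011  0.048]
 [ 0.63  -0.019  0.048]]
```

>>> apply_moves --motion '[{"x":7.5,"y":0,"z":0,"wx":0,"wy":0,"wz":0},{"x":7.5,"y":0,"z":0,"wx":0,"wy":0,"wz":0},{"x":7.5,"y":0,"z":0,"wx":0,"wy":0,"wz":0},{"x":7.5,"y":0,"z":0,"wx":0,"wy":0,"wz":0}]'

```text
clock: 2.8
eef_pos: [0.4298, 0.0476, 0.0748]
orientation: [160.9, 89.8, 62.5]
force: [1.0, 0.1, 1.6]
gripper_width: -0.002
```

```bash
cat >> h.py <<'E'
PIV=np.array([.535,.096])
def fing(th,r=.015,x=.05,z=.074):
    a=np.radians(th);e=np.array([np.cos(a),np.sin(a)]);n=np.array([-e[1],e[0]])
    p=PIV+x*e-(.053+r)*n; return [*p,z],th+90
def arc(ths,r=.015,x=.05,z=.074,o=None):
    o=o or get_obs();R=Rt(o)
    for th in ths:
        p,psi=fing(th,r,x,z)
        a=np.radians(psi);y=np.array([np.cos(a),np.sin(a),0]);X=np.array([0,0,-1.]);G=np.c_[X,y,np.cross(X,y)]
        print(th,(R.T@(np.array(p)-o["eef_pos"])*100).round(1),Ro.from_matrix(R.T@G).as_rotvec().round(2))
E
python3 - <<'E'
from h import *
goto(*fing(-97))
arc([-97,-97,-93,-89,-85,-81,-77,-73])
E
```

```text
clock 2.8 pos [0.4298 0.0476 0.0748] psi -8.3 q [ 29.   6. -43. 122.   5.  53. -25.] F [1.  0.1 1.6]
row xyz [ 0.09  3.03 -1.15] w [-0.023 -0.003 -0.001] rows 1.0 1.0
-97 [ 0.1  3.  -1.2] [-0.02 -0.   -0.  ]
-97 [ 0.1  3.  -1.2] [-0.02 -0.   -0.  ]
-93 [ 0.1  3.4 -0.7] [-0.09 -0.   -0.  ]
-89 [ 0.1  3.8 -0.3] [-0.16 -0.   -0.  ]
-85 [0.1 4.2 0.1] [-0.23 -0.   -0.  ]
-81 [0.1 4.7 0.5] [-0.3 -0.  -0. ]
-77 [0.1 5.2 0.8] [-0.37 -0.   -0.  ]
-73 [0.1 5.7 1.1] [-0.44 -0.   -0.  ]
```

>>> apply_moves --motion '[{"x":0.1,"y":2.0,"z":-1.2,"wx":-0.02,"wy":0,"wz":0},{"x":0.1,"y":3.0,"z":-1.2,"wx":-0.02,"wy":0,"wz":0},{"x":0.1,"y":3.4,"z":-0.7,"wx":-0.09,"wy":0,"wz":0},{"x":0.1,"y":3.8,"z":-0.3,"wx":-0.16,"wy":0,"wz":0},{"x":0.1,"y":4.2,"z":0.1,"wx":-0.23,"wy":0,"wz":0},{"x":0.1,"y":4.7,"z":0.5,"wx":-0.3,"wy":0,"wz":0},{"x":0.1,"y":5.2,"z":0.8,"wx":-0.37,"wy":0,"wz":0},{"x":0.1,"y":5.7,"z":1.1,"wx":-0.44,"wy":0,"wz":0}]'

```text
clock: 3.47
eef_pos: [0.4857, 0.0277, 0.0759]
orientation: [113.1, 89.8, 40.1]
force: [-1.5, 1.0, 0.2]
gripper_width: 0.002
```

Run:
```python
from h import *
goto(*fing(-73))
arc(range(-70,-37,4))
d=get_image("wrist");cv2.imwrite("pics/w4.png",d["img"][:,:,::-1])
```

```text
clock 3.47 pos [0.4857 0.0277 0.0759] psi 17.0 q [ 32.  14. -44. 115.  12.  55.  -1.] F [-1.5  1.   0.2]
row xyz [ 0.19 -0.09 -0.09] w [ 0.    -0.002 -0.004] rows 1.0 1.0
-70 [0.2 0.2 0.3] [-0.05 -0.   -0.  ]
-66 [0.2 0.6 0.7] [-0.12 -0.   -0.  ]
-62 [0.2 1.  1.1] [-0.19 -0.   -0.  ]
-58 [0.2 1.4 1.5] [-0.26 -0.   -0.  ]
-54 [0.2 1.9 1.9] [-0.33 -0.   -0.  ]
-50 [0.2 2.4 2.2] [-0.4 -0.  -0. ]
-46 [0.2 2.9 2.5] [-0.47 -0.   -0.  ]
-42 [0.2 3.5 2.7] [-0.54 -0.   -0.  ]
-38 [0.2 4.  2.9] [-0.61 -0.   -0.  ]
```

View pics/w4.png

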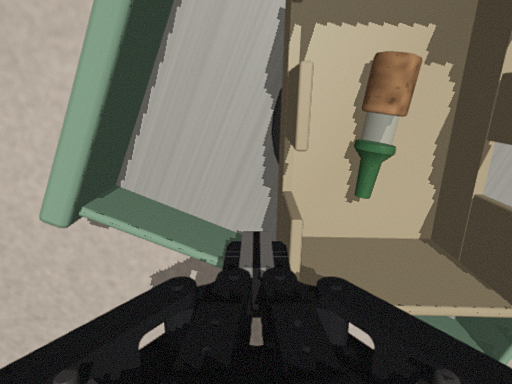

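Finger contact is good: the tote is following and its wall lies along the fingers at column 285. I'll carry on along the arc.

>>> apply_moves --motion '[{"x":0.2,"y":0.4,"z":0.5,"wx":-0.08,"wy":0,"wz":0},{"x":0.2,"y":0.8,"z":0.9,"wx":-0.15,"wy":0,"wz":0},{"x":0.2,"y":1.2,"z":1.3,"wx":-0.22,"wy":0,"wz":0},{"x":0.2,"y":1.6,"z":1.7,"wx":-0.29,"wy":0,"wz":0},{"x":0.2,"y":2.1,"z":2.0,"wx":-0.36,"wy":0,"wz":0},{"x":0.2,"y":2.6,"z":2.3,"wx":-0.43,"wy":0,"wz":0},{"x":0.2,"y":3.2,"z":2.6,"wx":-0.5,"wy":0,"wz":0},{"x":0.2,"y":3.8,"z":2.8,"wx":-0.58,"wy":0,"wz":0}]'

```text
clock: 4.18
eef_pos: [0.532, 0.01, 0.0756]
orientation: [54.2, 89.7, 14.7]
force: [-1.6, -1.6, -0.5]
gripper_width: 0.0
```

Run:
```python
from h import *
goto(*fing(-40))
arc([-36,-32,-28,-24,-20,-17,-15,-15])
```

```text
clock 4.18 pos [0.532  0.01   0.0756] psi 50.5 q [ 35.  21. -47. 109.  18.  58.  30.] F [-1.6 -1.6 -0.5]
row xyz [ 0.16 -0.02 -0.3 ] w [ 0.008  0.003 -0.004] rows 1.0 1.0
-36 [0.2 0.3 0.2] [-0.06  0.   -0.  ]
-32 [0.2 0.7 0.6] [-0.13  0.   -0.  ]
-28 [0.2 1.2 1. ] [-0.2  0.  -0. ]
-24 [0.2 1.6 1.4] [-0.27  0.   -0.  ]
-20 [0.2 2.1 1.7] [-0.34  0.   -0.  ]
-17 [0.2 2.5 2. ] [-0.39  0.   -0.  ]
-15 [0.2 2.7 2.1] [-0.43  0.   -0.  ]
-15 [0.2 2.7 2.1] [-0.43  0.   -0.  ]
```

>>> apply_moves --motion '[{"x":0.2,"y":0.3,"z":0.2,"wx":-0.06,"wy":0,"wz":0},{"x":0.2,"y":0.7,"z":0.6,"wx":-0.13,"wy":0,"wz":0},{"x":0.2,"y":1.2,"z":1.0,"wx":-0.2,"wy":0,"wz":0},{"x":0.2,"y":1.6,"z":1.4,"wx":-0.27,"wy":0,"wz":0},{"x":0.2,"y":2.1,"z":1.7,"wx":-0.34,"wy":0,"wz":0},{"x":0.2,"y":2.5,"z":2.0,"wx":-0.39,"wy":0,"wz":0},{"x":0.2,"y":2.7,"z":2.1,"wx":-0.43,"wy":0,"wz":0},{"x":0.2,"y":2.7,"z":2.1,"wx":-0.43,"wy":0,"wz":0}]'

```text
clock: 4.85
eef_pos: [0.5669, 0.0158, 0.0754]
orientation: [14.4, 89.6, -0.6]
force: [1.3, -2.8, 0.8]
gripper_width: -0.001
```

Run:
```python
from h import *
goto(*fing(-15))
arc([-12,-9,-7])
d=get_image("wrist");cv2.imwrite("pics/w5.png",d["img"][:,:,::-1])
t=get_image("top");crop(t,115,155,150,125,5,"pics/t5.png")
```

```text
clock 4.85 pos [0.5669 0.0158 0.0754] psi 75.0 q [ 36.  26. -51. 104.  23.  60.  51.] F [ 1.3 -2.8  0.8]
row xyz [ 0.14  0.12 -0.16] w [ 0.     0.007 -0.002] rows 1.0 1.0
-12 [0.1 0.4 0.2] [-0.05  0.01 -0.  ]
-9 [0.1 0.7 0.5] [-0.1   0.01 -0.  ]
-7 [0.1 0.9 0.7] [-0.14  0.01 -0.  ]
```

View pics/w5.png

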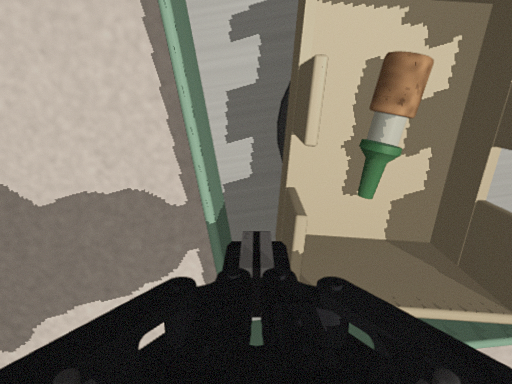

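View pics/t5.png

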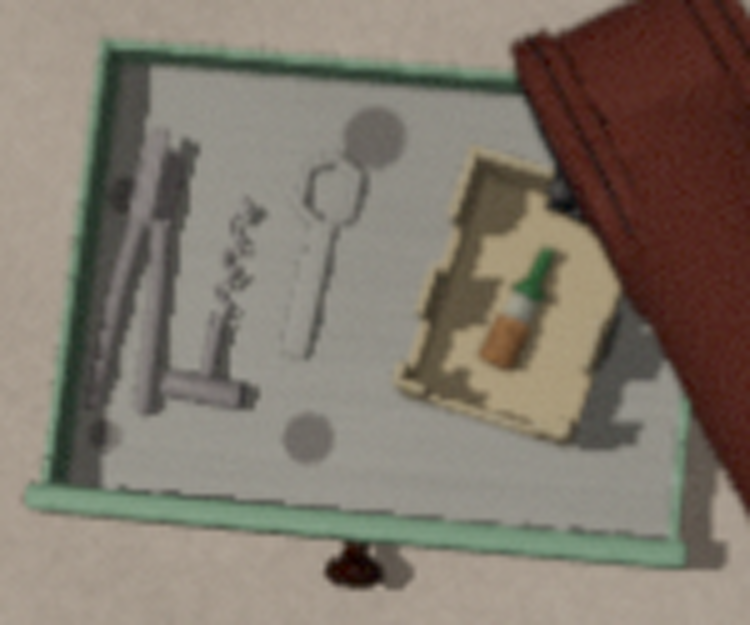

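The top view shows the tote about 13° short of square. Its left edge runs (473,150)-(400,384) in the crop and the scooped end is toward the knob.

```bash
cat >> h.py <<'E'
def pc(u,v,x0,y0,s): return [x0+(u+.5)/s-.5,y0+(v+.5)/s-.5]
f=lambda a,b:np.degrees(np.arctan2((b-a)[1],(b-a)[0]))
E
python3 - <<'E'
from h import *
t=get_image("top")
P=plane(t,[pc(*p,115,155,5) for p in [(473,150),(400,384),(572,440)]],.091)
print(P.round(4),f(P[1],P[0]),f(P[2],P[1])-90)
D=plane(t,[pc(*p,115,155,5) for p in [(33,485),(685,541)]],.058);print(f(D[1],D[0])-90)
E
```

```text
[[0.617  0.1201 0.091 ]
 [0.4808 0.1636 0.091 ]
 [0.4463 0.0654 0.091 ]] -17.68817903686387 -19.377699937547092
-6.122189844720381
```

>>> apply_moves --motion '[{"x":0.1,"y":0.3,"z":0.1,"wx":-0.05,"wy":0,"wz":0},{"x":0.1,"y":0.6,"z":0.4,"wx":-0.1,"wy":0,"wz":0},{"x":0.1,"y":0.9,"z":0.7,"wx":-0.15,"wy":0,"wz":0},{"x":0.1,"y":1.1,"z":0.8,"wx":-0.17,"wy":0,"wz":0},{"x":0.1,"y":1.1,"z":0.8,"wx":-0.17,"wy":0,"wz":0}]'

```text
clock: 5.42
eef_pos: [0.5781, 0.023, 0.0748]
orientation: [-6.2, 89.5, -11.7]
force: [3.1, -6.2, 0.0]
gripper_width: -0.003
```

Run:
```python
from h import *
goto(*fing(-6))
t=get_image("top");crop(t,115,155,150,125,5,"pics/t6.png")
```

```text
clock 5.42 pos [0.5781 0.023  0.0748] psi 84.5 q [ 35.  28. -52. 103.  25.  61.  59.] F [ 3.1 -6.2  0. ]
row xyz [ 0.08  0.01 -0.05] w [0.009 0.009 0.001] rows 1.0 1.0
```

View pics/t6.png

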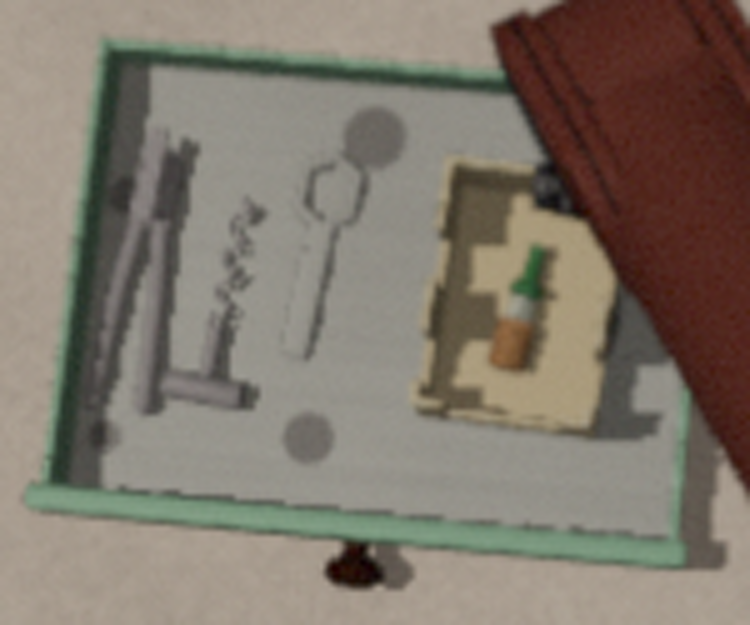

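Only a small angle remains: the left edge now runs (448,157)-(415,403) and the front edge (415,408)-(597,432).

Run:
```python
from h import *
t=get_image("top")
P=plane(t,[pc(*p,115,155,5) for p in [(448,157),(415,405),(597,432),(533,165)]],.091)
print(P.round(4),f(P[1],P[0]),f(P[2],P[1])-90,f(P[3],P[0])-90)
```

```text
[[0.6132 0.1348 0.091 ]
 [0.4685 0.155  0.091 ]
 [0.4505 0.0511 0.091 ]
 [0.6071 0.0852 0.091 ]] -7.963061383973544 -9.826768353550392 -6.941763789817941
```

>>> apply_moves --motion '[{"x":0,"y":0.2,"z":0,"wx":0,"wy":0,"wz":0},{"x":0,"y":0.2,"z":0,"wx":0,"wy":0,"wz":0},{"x":0,"y":-1.5,"z":0,"wx":0,"wy":0,"wz":0},{"x":-5,"y":-2,"z":0,"wx":0,"wy":0,"wz":0},{"x":-10,"y":-2,"z":0,"wx":0,"wy":0,"wz":0},{"x":-14,"y":-2,"z":6,"wx":0,"wy":0,"wz":0},{"x":-18,"y":-2,"z":9,"wx":0,"wy":0,"wz":0},{"x":-18,"y":-2,"z":9,"wx":0,"wy":0,"wz":0}]'

```text
clock: 6.18
eef_pos: [0.6595, -0.0046, 0.2525]
orientation: [-4.2, 89.5, -9.8]
force: [0.8, 0.1, 1.5]
gripper_width: -0.006
```

Run:
```python
from h import *
goto([.58,.02,.25],84)
d=get_image("wrist");cv2.imwrite("pics/w7.png",d["img"][:,:,::-1])
t=get_image("top");crop(t,115,155,150,125,5,"pics/t7.png")
print(-d["R"].T@d["t"])
```

```text
clock 6.18 pos [ 0.6595 -0.0046  0.2525] psi 84.4 q [ 34.  28. -53.  80.  23.  83.  66.] F [0.8 0.1 1.5]
row xyz [ 0.18  1.67 -8.15] w [0.006 0.009 0.001] rows 2.0 1.0
[0.58609613 0.00201448 0.38618853]
```

View pics/w7.png

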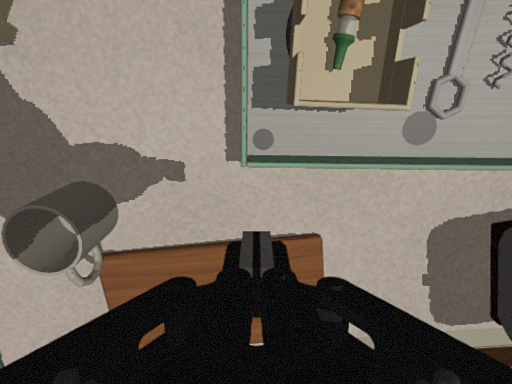

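View pics/t7.png

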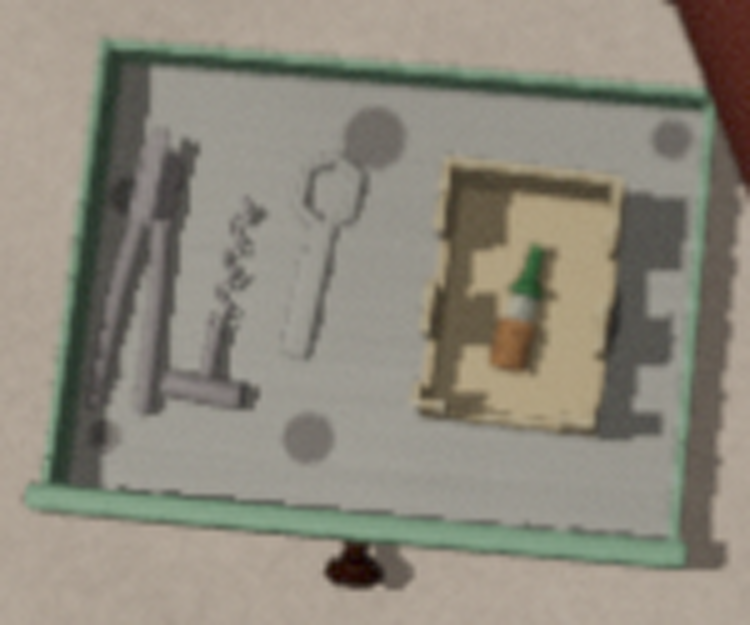

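Top view, now unobstructed: the tote is nearly square, with its back edge (447,157)-(625,180) and front edge (415,410)-(597,432). I'll fit edge lines by mask in both pictures.

```bash
cat > yaw.py <<'E'
from h import *
def edge(m,cols,lo):
    out=[]
    for c in cols:
        r=np.flatnonzero(m[:,c])
        if len(r): out.append([c,(r.max()+.5) if lo else (r.min()-.5)])
    out=np.array(out,float)
    k=np.ones(len(out),bool)
    for _ in range(5):
        p=np.polyfit(out[k,0],out[k,1],1);e=out[:,1]-np.polyval(p,out[:,0]);k=abs(e)<max(1.,1.5*e[k].std())
    c=np.array([cols[0],cols[-1]]);return np.c_[c,np.polyval(p,c)],e[k].std(),k.sum()
def masks(d,drop=0):
    h=cv2.cvtColor(d["img"],cv2.COLOR_RGB2HSV);H,S,V=[h[...,i].astype(int) for i in range(3)]
    return (H>60)&(H<95)&(S>60), (H>14)&(H<32)&(S>55)&(V>40)
E
python3 - <<'E'
from yaw import *
t=get_image("top");w=get_image("wrist")
g,c=masks(t);gw,cw=masks(w)
v=np.zeros((384,1024,3),np.uint8);v[:,:512][g]=(0,255,0);v[:,:512][c]=(0,255,255);v[:,512:][gw]=(0,255,0);v[:,512:][cw]=(0,255,255)
cv2.imwrite("pics/m.png",cv2.resize(v,(800,300)))
tote=np.zeros_like(c);tote[180:250,195:242]=c[180:250,195:242]
for n,m,cols,lo,z in [("front tote",tote,range(202,232),True,.091),("back tote",tote,range(206,237),False,.091),("drawer back",g,range(140,250),False,.048),("drawer front",g,range(128,248),True,.053)]:
    P,s,k=edge(m,list(cols),lo);X=plane(t,P,z);print(n,P.round(1).tolist(),s,k,"yaw",f(X[1],X[0])-90)
W=np.zeros_like(cw);W[0:125,285:420]=cw[0:125,285:420]
P,s,k=edge(W,list(range(298,408)),True);X=plane(w,P,.091);print(P.round(1),s,k,f(X[0],X[1])-90,X.round(4))
G=gw.copy();G[200:]=0
P,s,k=edge(G,list(range(255,500)),True);X=plane(w,P,.048);print(P.round(1),s,k,f(X[0],X[1])-90,X.round(4))
E
```

```text
front tote [[202.0, 238.1], [231.0, 241.3]] 0.3800204814351082 28 yaw -7.650473093695624
back tote [[206.0, 186.8], [236.0, 190.1]] 0.3300545472529232 31 yaw -7.90322255202949
drawer back [[140.0, 164.8], [249.0, 173.9]] 0.3599527606613231 33 yaw -6.387602228986324
drawer front [[128.0, 165.0], [247.0, 174.6]] 0.3742819980133686 32 yaw -6.235284556981952
[[298.  103.6]
 [407.  107.3]] 0.3237367046013275 108 -7.697212457901273 [[0.6023 0.0401 0.091 ]
 [0.6154 0.1374 0.091 ]]
[[255.  159.3]
 [499.  161.7]] 0.5633858100110388 110 -6.3086054597594625 [[ 0.6581 -0.0044  0.048 ]
 [ 0.6871  0.2571  0.048 ]]
```

View pics/m.png

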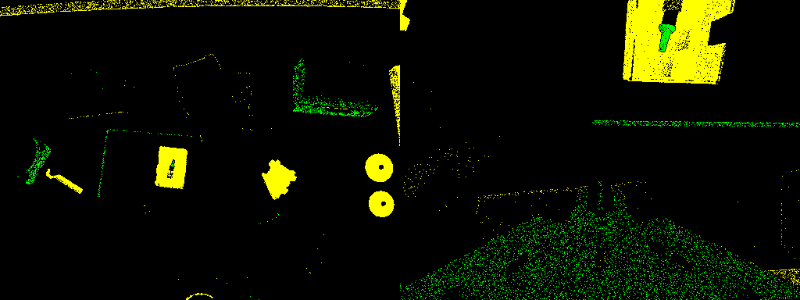

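Both views agree: the tote is at -7.7° and the drawer at -6.3°, so it needs about 1.4° more. I'll go back and nudge.

Run:
```python
from h import *
goto([.578,.0,.2],84.5);goto([.578,.0,.075],84.5)
```

```text
clock 6.38 pos [ 0.6594 -0.0033  0.2506] psi 84.5 q [ 34.  28. -53.  80.  23.  82.  65.] F [-0.8 -0.2 -1.3]
row xyz [ 4.99 -0.46 -8.18] w [-0.001  0.009 -0.001] rows 3.0 1.0
clock 6.38 pos [ 0.6594 -0.0033  0.2506] psi 84.5 q [ 34.  28. -53.  80.  23.  82.  65.] F [-0.8 -0.2 -1.3]
row xyz [17.49 -0.47 -8.29] w [-0.001  0.009 -0.001] rows 5.0 1.0
```

>>> apply_moves --motion '[{"x":2,"y":-0.5,"z":-8.2,"wx":0,"wy":0.009,"wz":0},{"x":2,"y":-0.5,"z":-8.2,"wx":0,"wy":0.009,"wz":0},{"x":6,"y":-0.5,"z":-8.3,"wx":0,"wy":0.009,"wz":0},{"x":10,"y":-0.5,"z":-8.3,"wx":0,"wy":0.009,"wz":0},{"x":14,"y":-0.5,"z":-8.3,"wx":0,"wy":0.009,"wz":0},{"x":17.5,"y":-0.5,"z":-8.3,"wx":0,"wy":0.009,"wz":0},{"x":17.5,"y":-0.5,"z":-8.3,"wx":0,"wy":0.009,"wz":0},{"x":17.5,"y":-0.5,"z":-8.3,"wx":0,"wy":0.009,"wz":0}]'

```text
clock: 7.05
eef_pos: [0.5754, 0.0002, 0.0735]
orientation: [165.6, 89.7, 160.1]
force: [0.7, 0.9, 1.1]
gripper_width: -0.002
```

Run:
```python
from h import *
goto([.5786,.0268,.075],84.5)
```

```text
clock 7.05 pos [5.754e-01 2.000e-04 7.350e-02] psi 84.5 q [ 38.  28. -52. 103.  25.  62.  61.] F [0.7 0.9 1.1]
row xyz [-0.15  2.68  0.06] w [-0.    -0.005 -0.001] rows 1.0 1.0
```

>>> apply_moves --motion '[{"x":0,"y":1.5,"z":0,"wx":0,"wy":0,"wz":0},{"x":0,"y":2.0,"z":0,"wx":0,"wy":0,"wz":0},{"x":0,"y":2.4,"z":0,"wx":0,"wy":0,"wz":0},{"x":0,"y":2.7,"z":0,"wx":0,"wy":0,"wz":0},{"x":0,"y":2.7,"z":0,"wx":0,"wy":0,"wz":0},{"x":0,"y":2.7,"z":0,"wx":0,"wy":0,"wz":0}]'

```text
clock: 7.55
eef_pos: [0.5793, 0.0261, 0.0753]
orientation: [174.1, 89.9, 168.6]
force: [1.7, -4.5, 2.1]
gripper_width: -0.002
```

Run:
```python
from yaw import *
print(get_obs()["eef_pos"],get_obs()["force"])
t=get_image("top");g,c=masks(t)
tote=np.zeros_like(c);tote[180:250,195:242]=c[180:250,195:242]
P,s,k=edge(tote,list(range(202,232)),True);X=plane(t,P,.091);print(P,s,k,f(X[1],X[0])-90)
```

```text
[0.5793428  0.02612713 0.07528025] [ 1.72412214 -4.52686602  2.12310456]
[[202.         238.59462366]
 [231.         240.87204301]] 0.34184895704130946 30 -5.8811950155615875
```

Now -5.9° ±0.5 against -6.3°. I back off, rise and recheck.

>>> apply_moves --motion '[{"x":0,"y":-1.5,"z":0,"wx":0,"wy":0,"wz":0},{"x":-5,"y":-2,"z":0,"wx":0,"wy":0,"wz":0},{"x":-10,"y":-2,"z":0,"wx":0,"wy":0,"wz":0},{"x":-14,"y":-2,"z":6,"wx":0,"wy":0,"wz":0},{"x":-18,"y":-2,"z":9,"wx":0,"wy":0,"wz":0},{"x":-18,"y":-2,"z":9,"wx":0,"wy":0,"wz":0},{"x":-18,"y":-2,"z":9,"wx":0,"wy":0,"wz":0}]'

```text
clock: 8.18
eef_pos: [0.6714, -0.0028, 0.2605]
orientation: [30.8, 89.7, 25.2]
force: [-0.2, 0.5, 0.1]
gripper_width: 0.0
```

Run:
```python
from yaw import *
t=get_image("top");w=get_image("wrist")
g,c=masks(t);gw,cw=masks(w)
tote=np.zeros_like(c);tote[180:250,195:242]=c[180:250,195:242]
for n,m,cols,lo,z in [("front tote",tote,range(202,232),True,.091),("back tote",tote,range(206,237),False,.091)]:
    P,s,k=edge(m,list(cols),lo);X=plane(t,P,z);print(n,P.round(1).tolist(),s,k,"yaw",f(X[1],X[0])-90,X.round(4).tolist())
for n,lo in [("L",0),("R",1)]:
    P,s,k=edge(tote.T,list(range(192,236)),lo);P=P[:,::-1];X=plane(t,P,.091);print(n,P.round(1).tolist(),s,k,"yaw",f(X[1],X[0]),X.round(4).tolist())
W=np.zeros_like(cw);W[0:125,285:420]=cw[0:125,285:420]
P,s,k=edge(W,list(range(298,408)),True);X=plane(w,P,.091);print("wrist tote",P.round(1).tolist(),s,k,f(X[0],X[1])-90,X.round(4).tolist())
G=gw.copy();G[200:]=0
P,s,k=edge(G,list(range(255,500)),True);X=plane(w,P,.048);print("wrist drawer",P.round(1).tolist(),s,k,f(X[0],X[1])-90,X.round(4).tolist())
cv2.imwrite("pics/w8.png",w["img"][:,:,::-1])
goto([.48,-.2,.25],-38)
goto([.48,-.2,.25],142)
```

```text
front tote [[202.0, 238.5], [231.0, 240.8]] 0.3718562867696821 30 yaw -5.906692636191991 [[0.4598, 0.1425, 0.091], [0.4513, 0.0596, 0.091]]
back tote [[206.0, 187.1], [236.0, 189.6]] 0.33968752856935724 31 yaw -6.2268168805216675 [[0.6097, 0.1296, 0.091], [0.6002, 0.0422, 0.091]]
L [[202.3, 192.0], [199.1, 235.0]] 0.5769015875675197 39 yaw -4.702401426485136 [[0.5955, 0.1404, 0.091], [0.4701, 0.1507, 0.091]]
R [[238.7, 192.0], [235.7, 235.0]] 0.3401980672828213 43 yaw -5.183208241998575 [[0.5928, 0.0344, 0.091], [0.4676, 0.0457, 0.091]]
wrist tote [[298.0, 97.6], [407.0, 96.3]] 0.3439095555199219 106 -5.19192113138844 [[0.6049, 0.0429, 0.091], [0.6139, 0.1418, 0.091]]
wrist drawer [[255.0, 151.8], [499.0, 153.7]] 0.5473300117597271 105 -6.2081971471354365 [[0.6584, -0.0019, 0.048], [0.6872, 0.2627, 0.048]]
clock 8.28 pos [ 0.6684 -0.0016  0.2564] psi 84.5 q [ 32.  30. -53.  77.  23.  84.  65.] F [-0.2 -0.  -1. ]
row xyz [  0.59 -21.57 -16.83] w [ 2.137e+00 -3.000e-03 -1.000e-03] rows 7.0 18.0
clock 8.28 pos [ 0.6684 -0.0016  0.2564] psi 84.5 q [ 32.  30. -53.  77.  23.  84.  65.] F [-0.2 -0.  -1. ]
row xyz [  0.59 -21.57 -16.83] w [-1.004e+00  1.000e-03 -2.000e-03] rows 7.0 9.0
```

View pics/w8.png

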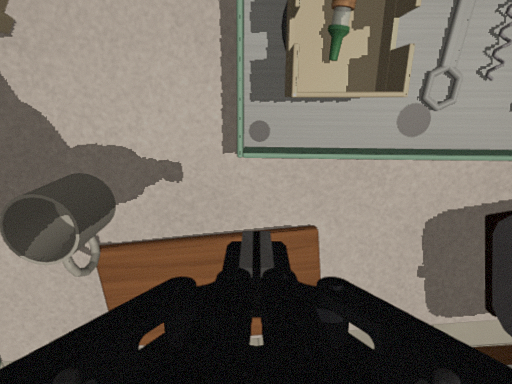

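The tote is at -5.5° ±0.5 against the drawer's -6.3°, so square to within about 1°, and the spout is inside. Now the caddy.

Run:
```python
from h import *
goto([.41,-.39,.25],-38)
```

```text
clock 8.28 pos [ 0.6684 -0.0016  0.2564] psi 84.5 q [ 32.  30. -53.  77.  23.  84.  65.] F [-0.2 -0.  -1. ]
row xyz [  0.55 -41.15 -21.97] w [ 2.137e+00 -3.000e-03 -1.000e-03] rows 12.0 18.0
```

>>> apply_moves --motion '[{"x":0.5,"y":-41.1,"z":-22,"wx":2.13,"wy":0,"wz":0},{"x":0.5,"y":-41.1,"z":-22,"wx":2.13,"wy":0,"wz":0},{"x":0.5,"y":-41.1,"z":-22,"wx":2.13,"wy":0,"wz":0},{"x":0.5,"y":-41.1,"z":-22,"wx":2.13,"wy":0,"wz":0},{"x":0.5,"y":-41.1,"z":-22,"wx":2.13,"wy":0,"wz":0},{"x":0.5,"y":-41.1,"z":-22,"wx":2.13,"wy":0,"wz":0},{"x":0.5,"y":-41.1,"z":-22,"wx":2.13,"wy":0,"wz":0},{"x":0.5,"y":-41.1,"z":-22,"wx":2.13,"wy":0,"wz":0}]' --grip 8.5

```text
clock: 8.95
eef_pos: [0.4795, -0.2804, 0.2503]
orientation: [-156.6, 89.7, 140.2]
force: [-0.8, 0.0, -0.3]
gripper_width: 0.993
```

Run:
```python
from h import *
goto([.41,-.39,.25],-38)
```

```text
clock 8.95 pos [ 0.4795 -0.2804  0.2503] psi 26.8 q [ 62.  12. -41.  94.   8.  77.  46.] F [-0.8  0.  -0.3]
row xyz [  0.02 -11.14   6.65] w [ 1.131 -0.003  0.004] rows 4.0 10.0
```

>>> apply_moves --motion '[{"x":0,"y":-11.1,"z":6.6,"wx":1.13,"wy":0,"wz":0},{"x":0,"y":-11.1,"z":6.6,"wx":1.13,"wy":0,"wz":0},{"x":0,"y":-11.1,"z":6.6,"wx":1.13,"wy":0,"wz":0},{"x":0,"y":-11.1,"z":6.6,"wx":1.13,"wy":0,"wz":0},{"x":0,"y":-11.1,"z":6.6,"wx":1.13,"wy":0,"wz":0},{"x":0,"y":-11.1,"z":6.6,"wx":1.13,"wy":0,"wz":0},{"x":0,"y":-11.1,"z":6.6,"wx":1.13,"wy":0,"wz":0},{"x":0,"y":-11.1,"z":6.6,"wx":1.13,"wy":0,"wz":0}]'

```text
clock: 9.62
eef_pos: [0.4088, -0.3879, 0.2485]
orientation: [-103.4, 89.6, 136.1]
force: [-0.1, 0.1, -0.2]
gripper_width: 0.992
```

>>> apply_moves --motion '[{"x":0,"y":0,"z":0,"wx":0.14,"wy":0,"wz":0},{"x":0,"y":0,"z":0,"wx":0.14,"wy":0,"wz":0}]'

```text
clock: 9.78
eef_pos: [0.4075, -0.3863, 0.2468]
orientation: [-96.7, 89.4, 134.4]
force: [0.1, -0.3, -0.6]
gripper_width: 0.994
```

Run:
```python
from h import *
d=get_image("wrist");cv2.imwrite("pics/w9.png",d["img"][:,:,::-1])
goto([.48,-.307,.25],-38)
```

```text
clock 9.83 pos [ 0.4078 -0.3866  0.2472] psi -38.6 q [ 65.  11. -30.  94.   6.  77.  -4.] F [-0.5  0.2 -0.5]
row xyz [ -0.28   0.67 -10.73] w [-0.011 -0.001  0.01 ] rows 3.0 1.0
```

View pics/w9.png

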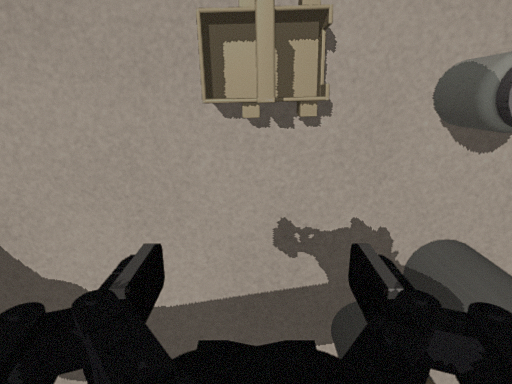

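Wrist view: caddy rim corners are (197,9), (331,8), (329,99) and (203,102), the bar spans columns 257-274, and the scooped end is on the right.

Run:
```python
from h import *
d=get_image("wrist")
P=plane(d,[(197,9),(331,8),(329,99),(203,102)],.055)
print(P.round(4),P.mean(0)); print(f(P[0],P[1]),f(P[3],P[2]),f(P[3],P[0])-90,f(P[2],P[1])-90,[np.linalg.norm(P[i]-P[i-1]).round(4) for i in range(4)])
B=plane(d,[(257.5,101),(274,101),(256,20),(274.5,20)],.091);print(B.round(4));a=B[:2].mean(0);b=B[2:].mean(0);print("bar dir",f(a,b)-90, "width",np.linalg.norm(B[0]-B[1]))
dr=(b-a)/np.linalg.norm(b-a);print("bar centre from near end",a+dr*.042)
```

```text
[[ 0.4568 -0.2365  0.055 ]
 [ 0.5528 -0.3126  0.055 ]
 [ 0.5063 -0.3769  0.055 ]
 [ 0.4069 -0.3012  0.055 ]] [ 0.48072483 -0.30678898  0.055     ]
-38.37824013952409 -37.2923457616723 -37.67287717827893 -35.85715463711397 [np.float64(0.0817), np.float64(0.1225), np.float64(0.0794), np.float64(0.125)]
[[ 0.4505 -0.3339  0.091 ]
 [ 0.4619 -0.343   0.091 ]
 [ 0.4892 -0.2832  0.091 ]
 [ 0.5011 -0.2927  0.091 ]]
bar dir -37.67695208026087 width 0.014582390196638638
bar centre from near end [ 0.48183387 -0.30521876  0.091     ]
```

Run:
```python
from h import *
goto([.481,-.306,.16],-37.7);goto([.481,-.306,.073],-37.7)
```

```text
clock 9.88 pos [ 0.4081 -0.3869  0.2475] psi -38.4 q [ 65.  11. -30.  94.   6.  77.  -4.] F [-0.3  0.1 -0. ]
row xyz [  8.76   0.78 -10.86] w [-0.012 -0.001  0.009] rows 4.0 1.0
clock 9.88 pos [ 0.4081 -0.3869  0.2475] psi -38.4 q [ 65.  11. -30.  94.   6.  77.  -4.] F [-0.3  0.1 -0. ]
row xyz [ 17.46   0.86 -10.85] w [-0.012 -0.001  0.009] rows 5.0 1.0
```

>>> apply_moves --motion '[{"x":5,"y":0.8,"z":-10.9,"wx":-0.01,"wy":0,"wz":0.009},{"x":5,"y":0.8,"z":-10.9,"wx":-0.01,"wy":0,"wz":0.009},{"x":5,"y":0.8,"z":-10.9,"wx":-0.01,"wy":0,"wz":0.009},{"x":8.8,"y":0.8,"z":-10.9,"wx":-0.01,"wy":0,"wz":0.009},{"x":8.8,"y":0.8,"z":-10.9,"wx":-0.01,"wy":0,"wz":0.009},{"x":8.8,"y":0.8,"z":-10.9,"wx":-0.01,"wy":0,"wz":0.009}]' --grip 5

```text
clock: 10.38
eef_pos: [0.48, -0.305, 0.158]
orientation: [-100.1, 89.7, 132.3]
force: [-0.6, -0.4, 1.2]
gripper_width: 0.586
```

Run:
```python
from h import *
goto([.481,-.306,.073],-37.7)
d=get_image("wrist");cv2.imwrite("pics/w10.png",d["img"][:,:,::-1])
```

```text
clock 10.38 pos [ 0.48  -0.305  0.158] psi -37.6 q [ 56.  16. -33. 100.   9.  67. -17.] F [-0.6 -0.4  1.2]
row xyz [8.5  0.18 0.02] w [ 0.002 -0.001  0.005] rows 3.0 1.0
```

View pics/w10.png

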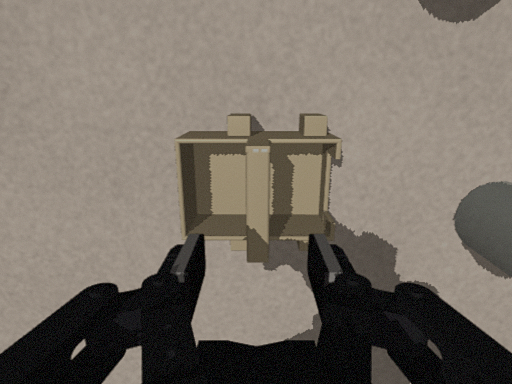

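The bar is centred between the open fingers (columns 247-270).

>>> apply_moves --motion '[{"x":3,"y":0.2,"z":0,"wx":0,"wy":0,"wz":0.005},{"x":6,"y":0.2,"z":0,"wx":0,"wy":0,"wz":0.005},{"x":8,"y":0.2,"z":0,"wx":0,"wy":0,"wz":0.005},{"x":8.5,"y":0.2,"z":0,"wx":0,"wy":0,"wz":0.005},{"x":8.5,"y":0.2,"z":0,"wx":0,"wy":0,"wz":0.005},{"x":8.5,"y":0.2,"z":0,"wx":0,"wy":0,"wz":0.005}]'

```text
clock: 10.93
eef_pos: [0.4831, -0.3085, 0.077]
orientation: [98.8, 89.6, -28.9]
force: [-0.1, -0.9, 0.4]
gripper_width: 0.588
```

Run:
```python
from h import *
goto([.481,-.306,.073],-37.7)
d=get_image("wrist");cv2.imwrite("pics/w11.png",d["img"][:,:,::-1])
```

```text
clock 10.93 pos [ 0.4831 -0.3085  0.077 ] psi -37.7 q [ 55.  21. -32. 104.  13.  58. -20.] F [-0.1 -0.9  0.4]
row xyz [ 0.39 -0.32 -0.07] w [-0.001 -0.001 -0.006] rows 1.0 1.0
```

View pics/w11.png

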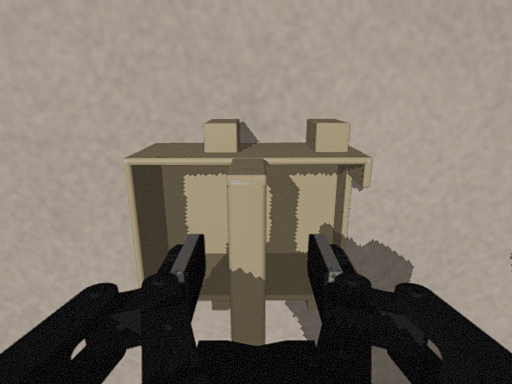

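The bar at columns 228-266 lies between the pads, slightly left of centre. I correct that and close.

>>> apply_moves --motion '[{"x":0.4,"y":-0.3,"z":0,"wx":0,"wy":0,"wz":0},{"x":0.4,"y":-0.3,"z":0,"wx":0,"wy":0,"wz":0},{"x":0.4,"y":-0.3,"z":0,"wx":0,"wy":0,"wz":0}]'

```text
clock: 11.23
eef_pos: [0.4813, -0.3069, 0.0741]
orientation: [95.5, 89.5, -32.3]
force: [-0.1, 0.5, -0.0]
gripper_width: 0.586
```

>>> apply_moves --motion '[{"x":0,"y":0,"z":0,"wx":0,"wy":0,"wz":0},{"x":0,"y":0,"z":0,"wx":0,"wy":0,"wz":0},{"x":0,"y":0,"z":0,"wx":0,"wy":0,"wz":0},{"x":0,"y":0,"z":0,"wx":0,"wy":0,"wz":0},{"x":0,"y":0,"z":0,"wx":0,"wy":0,"wz":0},{"x":0,"y":0,"z":0,"wx":0,"wy":0,"wz":0}]' --grip 0 --newtons 50

```text
clock: 11.73
eef_pos: [0.4813, -0.3069, 0.0743]
orientation: [95.0, 89.5, -32.7]
force: [-1.8, 0.4, 4.3]
gripper_width: 0.174
```

>>> apply_moves --motion '[{"x":-1,"y":0,"z":0,"wx":0,"wy":0,"wz":0},{"x":-3,"y":0,"z":0,"wx":0,"wy":0,"wz":0},{"x":-6,"y":0,"z":0,"wx":0,"wy":0,"wz":0},{"x":-9,"y":0,"z":0,"wx":0,"wy":0,"wz":0},{"x":-12,"y":0,"z":0,"wx":0,"wy":0,"wz":0},{"x":-15,"y":0,"z":0,"wx":0,"wy":0,"wz":0},{"x":-15,"y":0,"z":0,"wx":0,"wy":0,"wz":0},{"x":-15,"y":0,"z":0,"wx":0,"wy":0,"wz":0}]'

```text
clock: 12.4
eef_pos: [0.481, -0.3065, 0.2262]
orientation: [93.2, 89.3, -34.5]
force: [-0.7, 0.1, -3.8]
gripper_width: 0.184
```

Run:
```python
from h import *
goto([.531,.094,.24],-6)
d=get_image("wrist");cv2.imwrite("pics/w12.png",d["img"][:,:,::-1])
d=get_image("scene");crop(d,100,80,150,120,5,"pics/s12.png")
```

```text
clock 12.4 pos [ 0.481  -0.3065  0.2262] psi -37.7 q [ 57.  13. -34.  95.   7.  73. -16.] F [-0.7  0.1 -3.8]
row xyz [ -1.59 -20.54 -34.74] w [-0.554  0.003 -0.011] rows 10.0 5.0
```

View pics/w12.png

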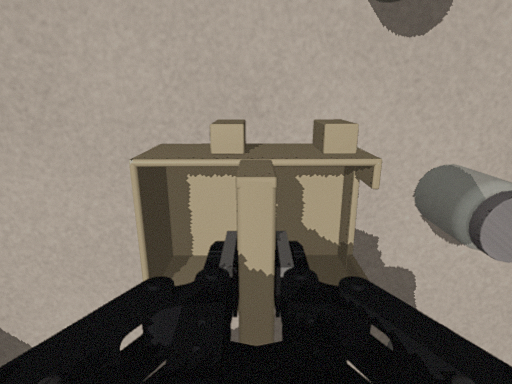

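View pics/s12.png

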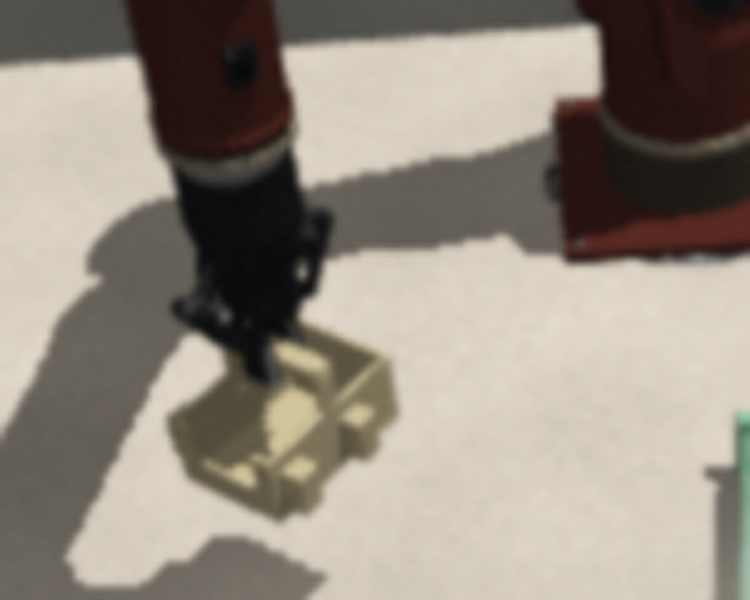

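Caddy lifted; opening 15.6 mm matches the bar. Before placing, I'll cross-check the tote position with the scene camera.

Run:
```python
from h import *
d=get_image("scene");crop(d,240,155,80,75,8,"pics/s13.png")
t=get_image("top");crop(t,190,175,60,75,8,"pics/t13.png")
for P in ([.531,.093],[.5357,.098]):
  a=np.radians(-5.8);R=np.array([[np.cos(a),-np.sin(a)],[np.sin(a),np.cos(a)]])
  X=[[*(np.array(P)+R@np.array(c)),.091] for c in [(-.074,-.053),(-.074,.053),(.074,.053),(.074,-.053)]]
  print((((proj(d,X)-[240,155]+.5)*8)-.5).round(0).tolist()); print((((proj(t,X)-[190,175]+.5)*8)-.5).round(0).tolist())
```

```text
[[166.0, 108.0], [402.0, 106.0], [424.0, 347.0], [172.0, 349.0]]
[[365.0, 527.0], [69.0, 504.0], [108.0, 100.0], [397.0, 122.0]]
[[178.0, 114.0], [415.0, 112.0], [438.0, 354.0], [186.0, 356.0]]
[[350.0, 514.0], [55.0, 492.0], [94.0, 88.0], [383.0, 110.0]]
```

View pics/s13.png

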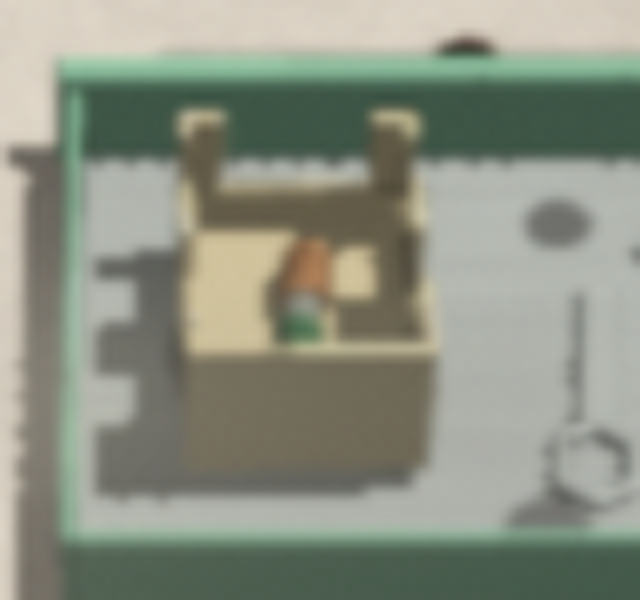

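View pics/t13.png

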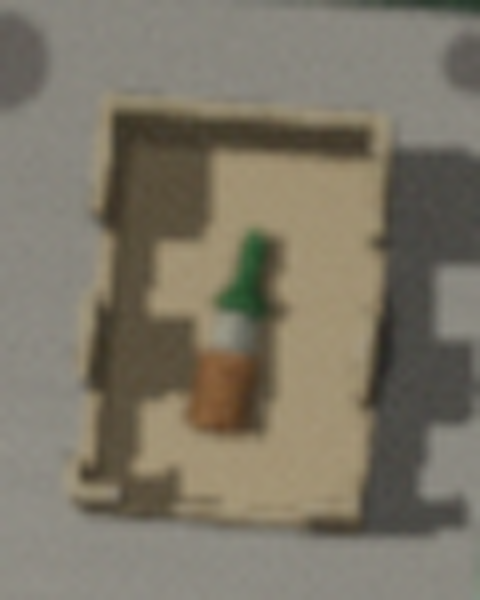

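Scene corners (176,110), (421,110), (437,352), (185,352) fit a centre of about (.5345,.098), while top gives about (.532,.094). I'll check each camera's bias on the held caddy, whose position the TCP gives.

Run:
```python
from h import *
o=get_obs();p=o["eef_pos"];R=Rt();print(p, R.round(3).tolist())
d=get_image("scene");crop(d,120,130,70,60,8,"pics/s14.png")
t=get_image("top");crop(t,320,180,70,80,8,"pics/t14.png")
a=np.radians(142.3);Q=np.array([[np.cos(a),-np.sin(a)],[np.sin(a),np.cos(a)]])
zb=p[2]-.0742
X=[[*(p[:2]+Q@np.array(c)),zb+.055] for c in [(-.063,-.042),(-.063,.042),(.063,.042),(.063,-.042)]]
print((((proj(d,X)-[120,130]+.5)*8)-.5).round(0).tolist()); print((((proj(t,X)-[320,180]+.5)*8)-.5).round(0).tolist())
```

```text
[ 0.47944769 -0.30589448  0.22270995] [[0.005, 0.791, -0.612], [-0.003, -0.612, -0.791], [-1.0, 0.005, -0.001]]
[[268.0, 347.0], [110.0, 273.0], [309.0, 103.0], [463.0, 169.0]]
[[381.0, 120.0], [587.0, 266.0], [381.0, 573.0], [172.0, 423.0]]
```

View pics/s14.png

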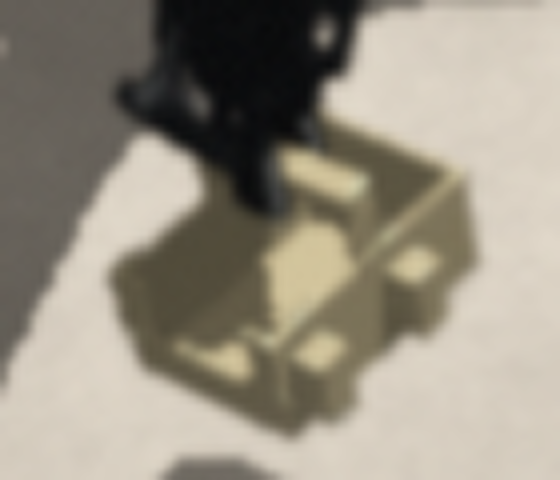

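View pics/t14.png

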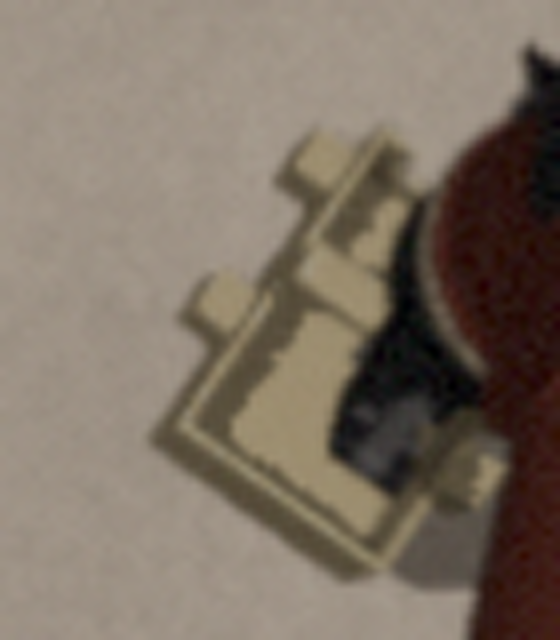

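Predicted and seen corners agree within 1 mm in top; scene reads about 1 mm high in y. Corrected estimate of the tote centre: (.5335,.096).

Run:
```python
from h import *
goto([.5335,.096,.24],-5.9)
```

```text
clock 12.7 pos [ 0.4797 -0.306   0.223 ] psi -37.7 q [ 57.  13. -34.  96.   7.  73. -16.] F [ 1.7 -0.  -2.6]
row xyz [ -1.79 -20.33 -35.09] w [-0.555  0.001 -0.006] rows 10.0 5.0
```

>>> apply_moves --motion '[{"x":-1.8,"y":-1.5,"z":-2.5,"wx":-0.06,"wy":0,"wz":-0.006},{"x":-1.8,"y":-4,"z":-7,"wx":-0.12,"wy":0,"wz":-0.006},{"x":-1.8,"y":-6,"z":-10.5,"wx":-0.18,"wy":0,"wz":-0.006},{"x":-1.8,"y":-8,"z":-14,"wx":-0.24,"wy":0,"wz":-0.006},{"x":-1.8,"y":-10,"z":-17.5,"wx":-0.3,"wy":0,"wz":-0.006},{"x":-1.8,"y":-12,"z":-21,"wx":-0.36,"wy":0,"wz":-0.006},{"x":-1.8,"y":-14,"z":-24.5,"wx":-0.42,"wy":0,"wz":-0.006},{"x":-1.8,"y":-15.5,"z":-27,"wx":-0.48,"wy":0,"wz":-0.006}]'

```text
clock: 13.37
eef_pos: [0.5218, 0.0063, 0.2401]
orientation: [-94.1, 90.0, 165.9]
force: [0.9, -0.7, -2.1]
gripper_width: 0.173
```

Run:
```python
from h import *
goto([.5335,.096,.24],-5.9)
```

```text
clock 13.37 pos [0.5218 0.0063 0.2401] psi -9.9 q [ 40.   9. -49. 100.   7.  75. -21.] F [ 0.9 -0.7 -2.1]
row xyz [ 0.01 -0.39 -9.03] w [-0.07  -0.     0.001] rows 3.0 1.0
```

>>> apply_moves --motion '[{"x":0,"y":-0.1,"z":-3,"wx":-0.07,"wy":0,"wz":0},{"x":0,"y":-0.2,"z":-6,"wx":-0.07,"wy":0,"wz":0},{"x":0,"y":-0.4,"z":-8,"wx":-0.07,"wy":0,"wz":0},{"x":0,"y":-0.4,"z":-9,"wx":-0.07,"wy":0,"wz":0},{"x":2,"y":-0.4,"z":-9,"wx":-0.07,"wy":0,"wz":0},{"x":4,"y":-0.4,"z":-9,"wx":-0.07,"wy":0,"wz":0},{"x":5,"y":-0.4,"z":-9,"wx":-0.07,"wy":0,"wz":0},{"x":5,"y":-0.4,"z":-9,"wx":-0.07,"wy":0,"wz":0}]'

```text
clock: 14.03
eef_pos: [0.532, 0.0943, 0.1875]
orientation: [-78.4, 89.7, -174.3]
force: [-0.4, -0.3, -2.7]
gripper_width: 0.178
```

Run:
```python
from h import *
goto([.5335,.096,.18],-5.9)
d=get_image("scene");crop(d,240,130,90,85,7,"pics/s15.png")
t=get_image("top");crop(t,190,165,75,85,7,"pics/t15.png")
w=get_image("wrist");cv2.imwrite("pics/w15.png",w["img"][:,:,::-1])
```

```text
clock 14.03 pos [0.532  0.0943 0.1875] psi -6.0 q [ 31.  15. -52. 101.  12.  70. -31.] F [-0.4 -0.3 -2.7]
row xyz [ 0.74  0.13 -0.19] w [-0.001  0.001  0.005] rows 1.0 1.0
```

View pics/s15.png

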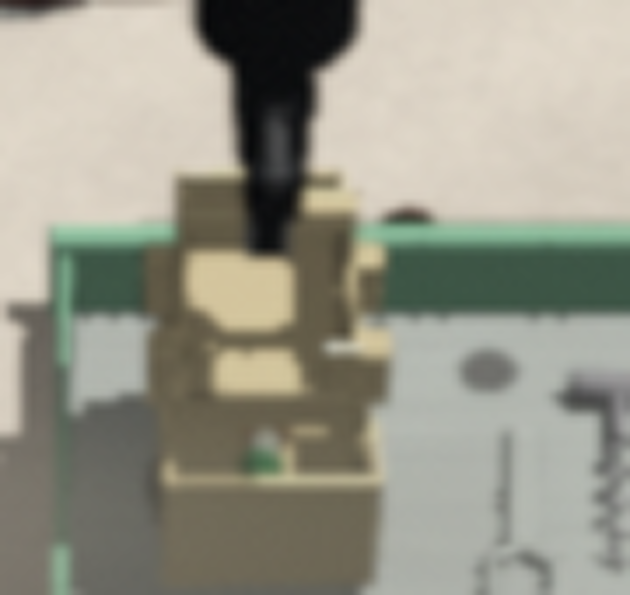

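View pics/t15.png

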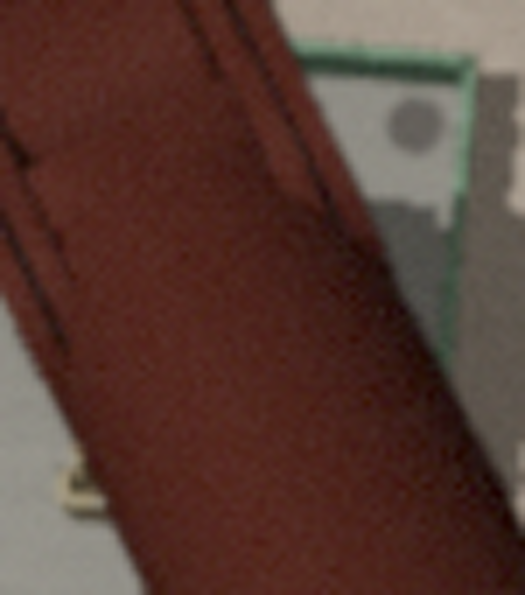

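View pics/w15.png

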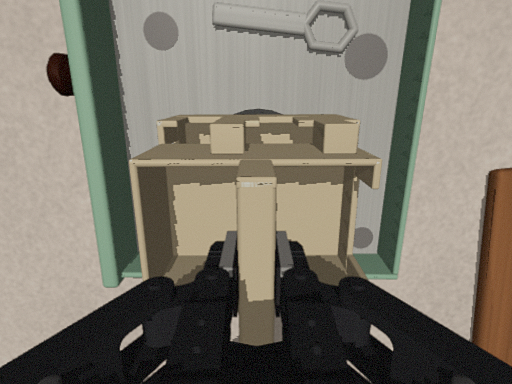

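Wrist view over the tote: the tote's far rim corners show at (160,119) and (358,120). The caddy's far rim corners are (136,160) and (376,160), with the scooped end to the right (back of drawer). I'll compare the centres.

Run:
```python
from h import *
w=get_image("wrist");p=get_obs()["eef_pos"];print(p,get_obs()["clock"])
crop(w,120,90,280,100,2.8,"pics/w16.png")
T=plane(w,[(160,119),(358,120)],.091);zb=p[2]-.0742
C=plane(w,[(134,160),(377,161)],zb+.055)
for n,P,h in(("tote",T,.053),("caddy",C,.042)):
    d=(P[1]-P[0])[:2];L=np.linalg.norm(d);d/=L;nn=np.array([-d[1],d[0]]);print(n,P.round(4).tolist(),L,f(P[0],P[1]),"centre",P.mean(0)[:2]-h*nn)
s=get_image("scene")
def sc(u,v): return [240+(u+.5)/7-.5,130+(v+.5)/7-.5]
```

```text
[0.53402924 0.09549098 0.19113404] 14.2333
tote [[0.4711, 0.1577, 0.091], [0.6135, 0.1422, 0.091]] 0.1432085480956056 -6.216073579712601 centre [0.53655238 0.09729822]
caddy [[0.4791, 0.1428, 0.1719], [0.5977, 0.13, 0.1719]] 0.11930006414226103 -6.172286614187341 centre [0.53389216 0.09465414]
```

View pics/w16.png

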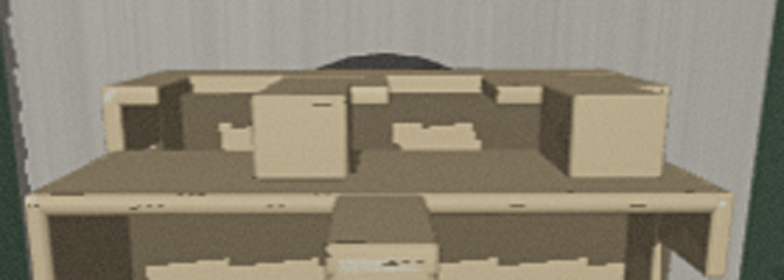

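Run:
```python
from h import *
w=get_image("wrist");p=get_obs()["eef_pos"];print(p,get_obs()["clock"])
zb=p[2]-.0742
q=lambda u,v:(120+(u+.5)/2.8-.5,90+(v+.5)/2.8-.5)
T=plane(w,[q(104,86),q(669,86)],.091)
C=plane(w,[q(26,193),q(733,193)],zb+.055)
for n,P,h in(("tote",T,.053),("caddy",C,.042)):
    d=(P[1]-P[0])[:2];L=np.linalg.norm(d);d/=L;nn=np.array([-d[1],d[0]]);print(n,P.round(4).tolist(),L,f(P[0],P[1]),"centre",P.mean(0)[:2]-h*nn)
goto([.535,.097,.17],-6)
```

```text
[0.53399138 0.09560162 0.1911291 ] 14.3333
tote [[0.4688, 0.1572, 0.091], [0.6143, 0.1421, 0.091]] 0.14626040053201148 -5.923032788259373 centre [0.53610394 0.09694413]
caddy [[0.4769, 0.1439, 0.1719], [0.6002, 0.1311, 0.1719]] 0.12398497066247086 -5.93087496209851 centre [0.5342221  0.09575742]
clock 14.33 pos [0.534  0.0956 0.1911] psi -5.9 q [ 31.  15. -52. 101.  12.  70. -31.] F [ 0.5 -0.  -3. ]
row xyz [ 2.11  0.08 -0.15] w [ 0.001 -0.    -0.001] rows 1.0 1.0
```

Yaw agrees (-5.92° for both). The tote centre is +1.9/+1.2 mm from the caddy's, so I shift by about +1/+1 mm and lower slowly.

>>> apply_moves --motion '[{"x":0,"y":0.1,"z":-0.15,"wx":0,"wy":0,"wz":0},{"x":0.7,"y":0.1,"z":-0.15,"wx":0,"wy":0,"wz":0},{"x":1.4,"y":0.1,"z":-0.15,"wx":0,"wy":0,"wz":0},{"x":2.0,"y":0.1,"z":-0.15,"wx":0,"wy":0,"wz":0},{"x":2.4,"y":0.1,"z":-0.15,"wx":0,"wy":0,"wz":0},{"x":2.7,"y":0.1,"z":-0.15,"wx":0,"wy":0,"wz":0},{"x":2.7,"y":0.1,"z":-0.15,"wx":0,"wy":0,"wz":0}]'

```text
clock: 14.92
eef_pos: [0.5347, 0.0969, 0.1631]
orientation: [-103.4, 90.0, 160.7]
force: [-0.1, -0.3, -2.6]
gripper_width: 0.175
```

Run:
```python
from h import *
goto([.535,.097,.157],-5.9)
w=get_image("wrist");crop(w,100,80,300,220,2.6,"pics/w17.png")
s=get_image("scene");crop(s,240,130,90,85,7,"pics/s17.png")
```

```text
clock 14.92 pos [0.5347 0.0969 0.1631] psi -5.9 q [ 30.  17. -51. 102.  14.  68. -32.] F [-0.1 -0.3 -2.6]
row xyz [ 0.61  0.03 -0.01] w [-0. -0.  0.] rows 1.0 1.0
```

View pics/w17.png

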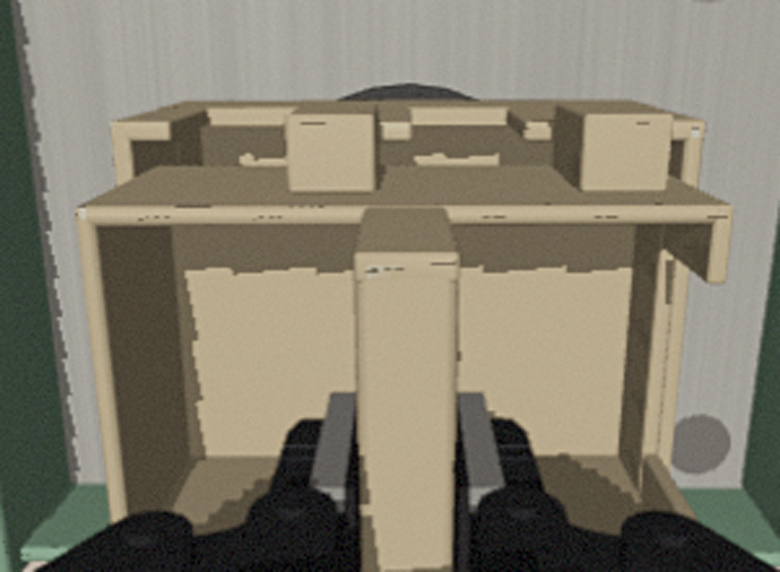

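View pics/s17.png

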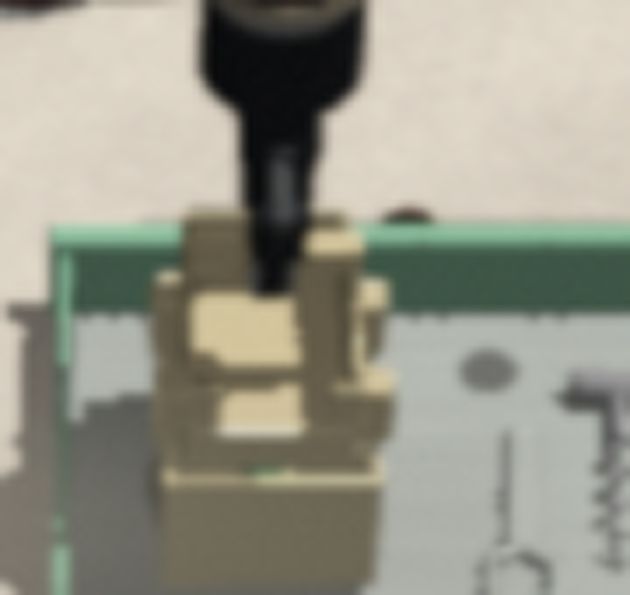

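There is no contact yet (force is -2.6 N, the caddy's weight) and it is well centred: caddy 78-733, tote 112-703 in the crop. Continuing down.

>>> apply_moves --motion '[{"x":0.2,"y":0,"z":0,"wx":0,"wy":0,"wz":0},{"x":0.4,"y":0,"z":0,"wx":0,"wy":0,"wz":0},{"x":0.6,"y":0,"z":0,"wx":0,"wy":0,"wz":0},{"x":0.6,"y":0,"z":0,"wx":0,"wy":0,"wz":0},{"x":0.6,"y":0,"z":0,"wx":0,"wy":0,"wz":0}]'

```text
clock: 15.43
eef_pos: [0.5351, 0.0971, 0.158]
orientation: [114.7, 90.0, 18.8]
force: [0.0, 0.6, -2.6]
gripper_width: 0.179
```

>>> apply_moves --motion '[{"x":0.1,"y":0,"z":0,"wx":0,"wy":0,"wz":0},{"x":0.2,"y":0,"z":0,"wx":0,"wy":0,"wz":0},{"x":0.3,"y":0,"z":0,"wx":0,"wy":0,"wz":0},{"x":0.3,"y":0,"z":0,"wx":0,"wy":0,"wz":0}]'

```text
clock: 15.77
eef_pos: [0.535, 0.0972, 0.1572]
orientation: [41.3, 89.9, -54.6]
force: [-11.8, -4.5, 22.8]
gripper_width: 0.177
```

Contact at TCP z = 0.157, as predicted for stacked. I ease the press and look.

>>> apply_moves --motion '[{"x":0.05,"y":0,"z":0,"wx":0,"wy":0,"wz":0},{"x":0.05,"y":0,"z":0,"wx":0,"wy":0,"wz":0}]'

```text
clock: 15.93
eef_pos: [0.5353, 0.0973, 0.1574]
orientation: [57.6, 89.9, -38.3]
force: [-4.8, -0.9, 6.2]
gripper_width: 0.173
```

Run:
```python
from h import *
print(get_obs())
w=get_image("wrist");crop(w,100,80,300,220,2.6,"pics/w18.png")
s=get_image("scene");crop(s,240,130,90,85,7,"pics/s18.png")
```

```text
{'clock': 15.9333, 'q': array([ 29.27448279,  16.91479091, -51.28645883, 102.7874926 ,
        14.4093273 ,  67.03304575, -32.38922753]), 'qd': array([ 0.04241194,  0.25481835,  0.14780221,  0.38626413, -0.31209133,
        0.02134772,  0.01413487]), 'joint_efforts': array([-3.36770061e-01, -4.57037151e+01, -8.79323512e+00, -3.77204096e+01,
        2.60041393e-01, -7.65060727e-01, -7.19855348e-05]), 'eef_pos': array([0.53527735, 0.09730858, 0.15735611]), 'orientation': array([ 57.57418746,  89.85605817, -38.33753232]), 'force': array([-4.79029369, -0.93333378,  6.16583374]), 'wrist_torque': array([-0.00090996,  0.84412074, -0.03480109]), 'gripper_width': 0.17262981170701172}
```

View pics/w18.png

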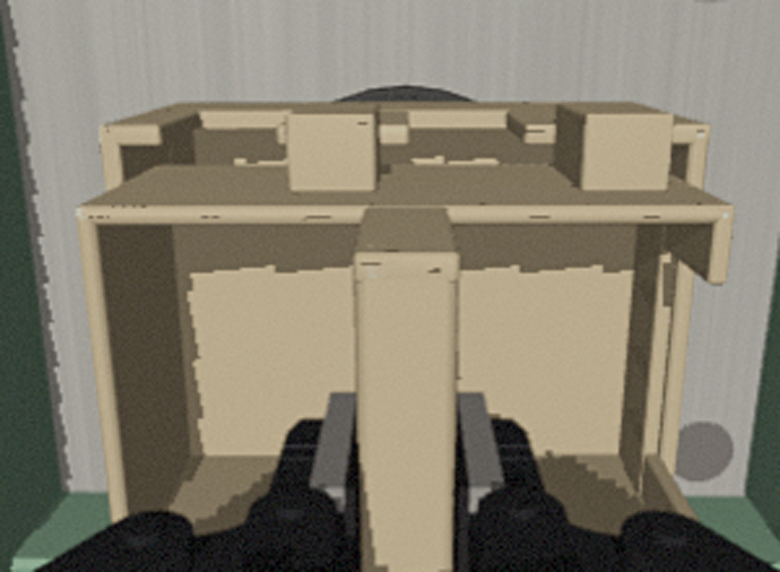

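View pics/s18.png

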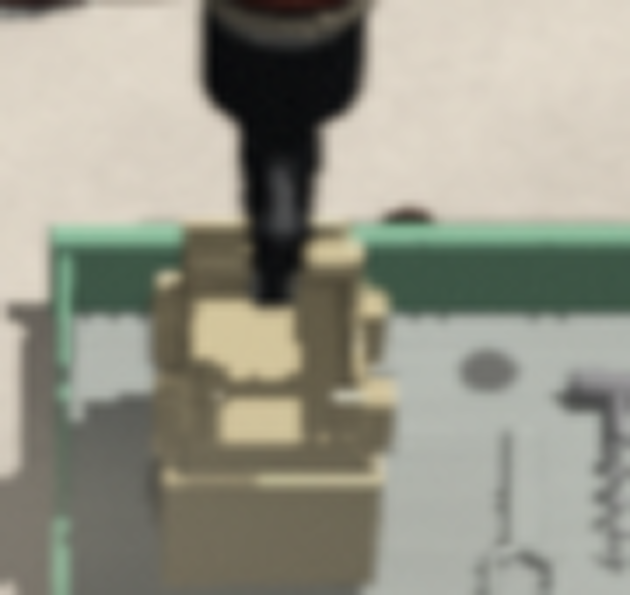

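Stacked height and centring look right, so I release and retreat upward.

>>> apply_moves --motion '[{"x":0,"y":0,"z":0,"wx":0,"wy":0,"wz":0},{"x":0,"y":0,"z":0,"wx":0,"wy":0,"wz":0},{"x":0,"y":0,"z":0,"wx":0,"wy":0,"wz":0},{"x":0,"y":0,"z":0,"wx":0,"wy":0,"wz":0},{"x":0,"y":0,"z":0,"wx":0,"wy":0,"wz":0},{"x":0,"y":0,"z":0,"wx":0,"wy":0,"wz":0}]' --grip 5

```text
clock: 16.53
eef_pos: [0.5351, 0.0973, 0.1572]
orientation: [51.5, 89.9, -44.4]
force: [-0.1, 0.7, -0.0]
gripper_width: 0.588
```

>>> apply_moves --motion '[{"x":-1,"y":0,"z":0,"wx":0,"wy":0,"wz":0},{"x":-3,"y":0,"z":0,"wx":0,"wy":0,"wz":0},{"x":-6,"y":0,"z":0,"wx":0,"wy":0,"wz":0},{"x":-9,"y":0,"z":0,"wx":0,"wy":0,"wz":0},{"x":-12,"y":0,"z":3,"wx":0,"wy":0,"wz":0},{"x":-15,"y":0,"z":7,"wx":0,"wy":0,"wz":0},{"x":-15,"y":0,"z":11,"wx":0,"wy":0,"wz":0},{"x":-15,"y":0,"z":14,"wx":0,"wy":0,"wz":0}]'

```text
clock: 17.2
eef_pos: [0.521, -0.0433, 0.3106]
orientation: [70.5, 89.6, -25.4]
force: [1.2, 0.1, -0.7]
gripper_width: 0.583
```

>>> apply_moves --motion '[{"x":0,"y":0,"z":4,"wx":0,"wy":0,"wz":0},{"x":0,"y":0,"z":8,"wx":0,"wy":0,"wz":0},{"x":0,"y":0,"z":12,"wx":0,"wy":0,"wz":0},{"x":0,"y":0,"z":15,"wx":0,"wy":0,"wz":0},{"x":0,"y":0,"z":15,"wx":0,"wy":0,"wz":0},{"x":0,"y":0,"z":15,"wx":0,"wy":0,"wz":0}]'

```text
clock: 17.7
eef_pos: [0.5052, -0.1944, 0.3113]
orientation: [73.8, 89.6, -22.3]
force: [0.3, 1.0, 1.1]
gripper_width: 0.588
```

Run:
```python
from h import *
goto([.5,-.2,.3],-6)
s=get_image("scene");crop(s,235,135,135,100,5.5,"pics/s19.png")
t=get_image("top");crop(t,115,155,150,125,5,"pics/t19.png")
w=get_image("wrist");cv2.imwrite("pics/w19.png",w["img"][:,:,::-1])
```

```text
clock 17.7 pos [ 0.5052 -0.1944  0.3113] psi -6.1 q [ 54.   8. -41.  91.   5.  83.   6.] F [0.3 1.  1.1]
row xyz [ 1.12 -0.46  0.61] w [-0.001  0.002 -0.006] rows 1.0 1.0
```

View pics/s19.png

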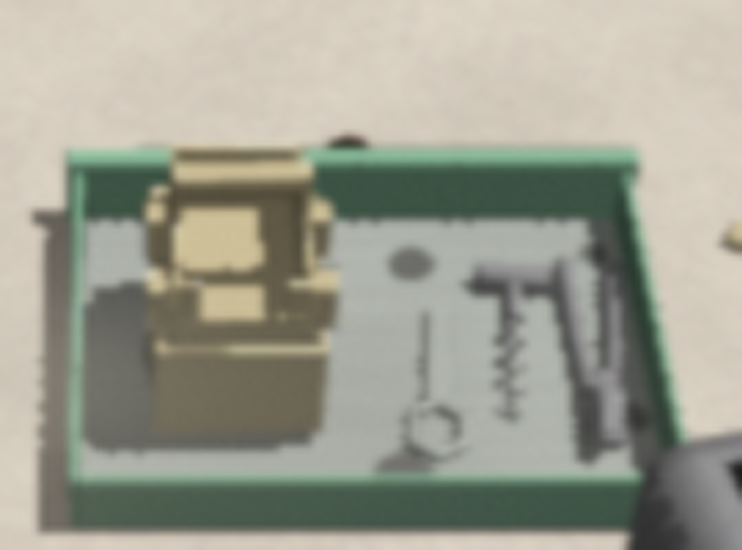

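View pics/t19.png

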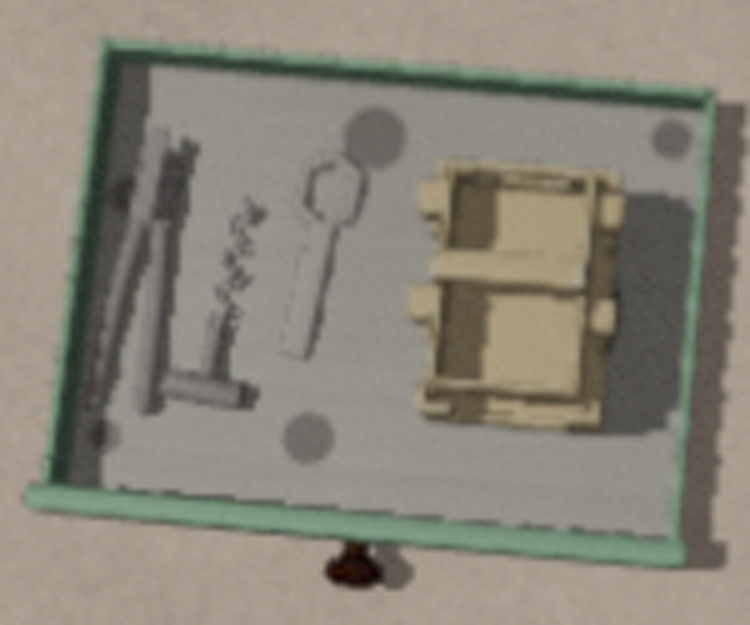

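View pics/w19.png

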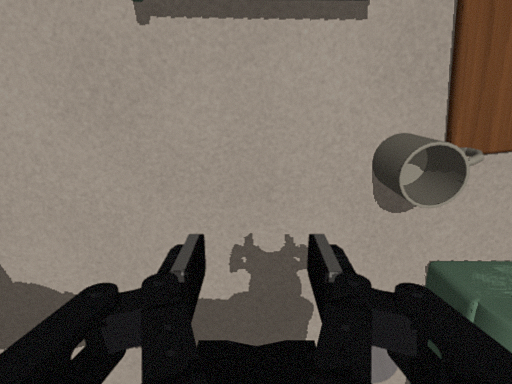

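The caddy sits level on the tote with all four ribs out over the rim and its scoop to the back; the gadgets are unmoved. One last check of height and yaw.

Run:
```python
from yaw import *
t=get_image("top");s=get_image("scene");g,c=masks(t)
m=np.zeros_like(c);m[180:250,195:242]=c[180:250,195:242]
for n,cols,lo in [("tote front",range(203,233),True),("tote back",range(206,236),False)]:
    P,sd,k=edge(m,list(cols),lo);X=plane(t,P,.091);print(n,f(X[1],X[0])-90,sd,k)
# bar top: midpoint of ends of bar's top far edge in both views
a,va=ray(t,pc(510,270,115,155,5));b,vb=ray(s,pc(243,170,235,135,5.5))
va,vb=va[0],vb[0];A=np.c_[va,-vb];k=np.linalg.lstsq(A,b-a,rcond=None)[0];print("bar top",a+k[0]*va,b+k[1]*vb,"expected z .174")
P=plane(t,[pc(436,268,115,155,5),pc(586,278,115,155,5)],.174);print("caddy bar yaw",f(P[1],P[0])-90)
```

```text
tote front -5.998005495506092 0.3311608851079579 30
tote back -5.647784732659574 0.33474672539754696 30
bar top [0.53248715 0.09436588 0.17213002] [0.53305031 0.09953096 0.17254371] expected z .174
caddy bar yaw -5.286420926597955
```

Everything checks out: bar top at 172 mm (174 expected when stacked, about 134 nested), tote at about -5.8° and drawer at -6.3°.

```bash
python3 -c "
from workcell import job_done;print(job_done())"
```

```text
the job is handed in; nothing more can be done
None
```

I pushed the tote round about 91° with the closed fingers, then nudged it about 2° more, so its scooped end faces the knobbed front. I then lifted the caddy by its bridge handle, turned it 32° so its scoop points to the back of the drawer, lowered it until the ribs touched the rim, and let go. The job was handed in at about 18 s of the 67 s.

Last checks:
- **Tote angle:** about -5.8° against the drawer's -6.3°, so square to within about 1°. Individual readings ranged from -4.7° to -6.2°.
- **Caddy angle:** the bar reads -5.3° (rough, from the top view), and it matched the tote to within 0.1° just before lowering.
- **Stacked, not nested:** the gripper met resistance at z = 0.157 m, as predicted for stacking. The bar top triangulates to 172 mm, against 174 expected stacked and about 134 nested.
- **Other things:** the gadgets looked unmoved in the final pictures. The spout was in the tote before stacking; I could not see it directly afterwards.
- **Forces:** the highest reading was about 23 N at the wrist, during set-down.

The cameras disagreed by about 5 mm on the tote's centre. I corrected for it with the held caddy and a wrist view of caddy and tote together, and it went in without catching.

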